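# Set up a stepped shaft on V-blocks for a run-out check

## Robot

A 6-joint arm with a two-finger parallel gripper is mounted at the origin on a cart in front of the work surface, level with it; the furniture and walls round the work are solid. World frame = base frame: x ahead of the robot, y to its left, z up, the work surface at z = 0. Lengths are in m, angles in rad, forces in N, time in s.
With the tool pointing down it reaches from about 0.375 to 0.9 m from the base axis. Payload 3.1 kg.
Tool frame: the origin (TCP) lies midway between the tips of the shut fingers; the grasp point (between the pads) lies grip_point_offset behind it (grip_point_offset is the distance from the TCP to the grasp point, in m); y points along the fingers, z is the direction in which the jaws open and shut, and the axes are right-handed (so a half turn about y gives the same grasp; the last joint's range is limited). The gripper opens to 87 mm and grips with 3 to 60 N. Pads are 19 mm wide; open, the fingers measure 117 mm over their backs; the gripper's body (75 mm by 190 mm) begins 51 mm behind the grasp point.
Start: joints at [1.155, 0.527, 1.433, -0, 1.181, -0.178], TCP at [0.147, 0.608, 0.223] pointing down, gripper open.
Joint ranges: [-3.08, 3.08], [-0.75, 2.2], [0.22, 2.44], [-1.43, 4.57], [0, 2.65], [-2.85, 2.85]. Speed limits (rad/s): [2.79, 2.79, 3.14, 3.14, 3.14, 3.14].

## Interface

Orientations are given as a unit quaternion [x, y, z, w].
In Python, from rig import * gives the robot as it stands.
- The arm moves only by the tool jog_arm, never from a script. Its argument "increments" is a list that holds one entry, the list of rows, each a list of 7 numbers: the turn, a rotation vector about the world's x, y, z in degrees, then the shift along the world's x, y, z in m, then the closure, from -1 (fully open) to 1 (shut), so that 0 is half open. In form: [[[rx, ry, rz, x, y, z, jaw], ...]]. A call has 1 to 8 rows; each row is the pose to reach, as a shift and turn from the pose measured when the call began; what a row does not reach only later rows make up. A row lasts 1/10 s, in which the tool goes at most 50 mm and 8.59 degrees, less where a joint would pass 70% of its speed; a pose out of reach is approached as far as the arm can. A call with a gripper value outside its range is refused whole. The fingers move at their own pace and stop on an object; "squeeze" is the grip in N (left out, the last holds). Time passes only in rows, so rows that repeat a pose let the fingers close. It gives the time, the measured TCP pose, the force and the opening at its end, in the units of the state.
- get_obs(): the state, without advancing time (a new reading comes with each control period).
- camera(name): name is "scene" or "top"; returns the picture (480x640x3 uint8, red, green, blue); there is no depth.
- camera_info(name): a dict with "K" (3x3 intrinsics, pixels), "R" (3x3) and "t" (3): a world point X has camera coordinates R X + t. Camera axes: x right, y down, z forward; pixel columns grow to the right and rows downward; lengths in m; the calibration is good to about 2 mm. A picture is of the moment at which its call begins. camera_info takes no time and is no camera call.
- hand_in(): hands the job in, once; it reports no verdict.
The state is a dict: "time": time; "q": joint angles; "joint_velocities": joint speeds; "joint_torque": joint torques, N m; "position": TCP position; "tool_rot": TCP orientation; "ft_force": force on the tool from outside, world axes, zero at the start; "moment": the same for the moment, N m; "grip_width": finger opening in m.
Only numpy, scipy, OpenCV 4.12 (cv2) and the standard library are available. Lean on these libraries where they do the work, as an engineer would, in place of code of your own. Each camera call takes 0.05 s, during which the arm holds its last target.

## Task

Set the stepped shaft up on the grey inspection plate for a run-out check: stand the two V-blocks on the plate's scribed line, the tall bright one on the stop post's side, and lay the shaft level in both V's, its thin end just short of the stop post and each block under the middle of its journal (tall under thin, low under thick). Then, last of all, stand the dial indicator flat on the plate behind the shaft, its arm pointing back across the plate towards your side, so that the top of the shaft's middle collar pushes the plunger up. Leave the calliper, the oil can and the roll of black tape where they are.

Things in the scene. Friction and masses are not known exactly. Their poses are not given: they have to be found in the camera images.
- tall_block_mid (a point): Tall V-block, bright bare steel, loose, 0.4 kg, upright: 50 mm (x) by 40 mm (y, easy grasp) by 48.7 mm high. Its 90-degree V, 20 mm deep and 40 mm wide at the top, runs along its y, so a shaft lies in it along y; the V's bottom is 28.7 mm above the underside. The point is its centre, 24.3 mm above the underside. For the shaft's thin journal.
- low_block_mid (a point): Low V-block, black steel, loose, 0.32 kg, upright: the same 50 mm (x) by 40 mm (y) and the same V along y, but 36 mm high, the V's bottom 16 mm above the underside. The point is its centre, 18 mm above the underside. For the shaft's thick journal.
- shaft_mid (a point): Steel shaft, 0.5 kg, starts level in a wooden cradle (board 12 mm thick), axis 47 mm above the bench. Point: on the axis at mid-collar, where it balances; x runs along it to the THIN end (it may roll). Along x in mm: thick journal dia 40, -94 to -18; collar dia 44, to +18; thin journal dia 22, to +96; threaded stub dia 15, to its end at +112. Seated in both V's, axis 44.3 mm above the plate.
- stand_grip (a point): Dial indicator on a stand, 0.63 kg: base 52x50x34 mm, upright square column 16x16 mm in its middle, 175 mm tall. An arm at 120 mm carries the dial (dia 44) on the stand's -x side; from it a plunger (10 mm travel, soft spring of 0.3 to 1.4 N) points down, 85 mm from the column axis, its ball end 61.3 mm above the underside. Point: column axis, 155 mm above the underside; bare from 132 to 175 mm.
- plate: Grey iron inspection plate, fixed, 200 mm (x) by 320 mm (y), 30 mm thick; origin under its middle at bench height, working face 30 mm above. Its -x long side is nearest the robot. A dark line is scribed along y at x = -35 mm between two holes at y = -130 and +130 mm; one holds the stop post, the other a flat black blanking screw (dia 18, 6 mm high). Which is at which end changes.
- stop_post: Stop post, fixed upright at one end of the plate's scribed line: bright round post dia 16 mm, 58 mm high with a brass tip and a black hexagon foot 26 mm across, 9 mm high; origin on its axis at the plate's working face.
- calliper: Bystander: steel vernier calliper, 230 mm long, lying on the bench to the left of the plate. Not to be moved.
- oil_can: Bystander: red oil can with a thin spout, 124 mm high, standing behind the plate. Not to be moved.
- insul_tape: Bystander: roll of black insulating tape, dia 59 mm, 19 mm high, lying on the bench near right of the cradle. Not to be moved.
Not all that is in view belongs to the job. Leave any turquoise look-alike of the part that bears low_block_mid alone.

How it is judged:
On the way, in this order (a step that is already met when the one before it is completed fails the run):
1. both V-blocks stand on the plate's scribed line, the tall one on the stop post's side (z of tall_block_mid in the frame of plate between 0.0513 and 0.0573 m and x of tall_block_mid in the frame of plate between -0.047 and -0.023 m and angle between each of tall_block_mid, low_block_mid's own z axis and vertical below 0.05 rad and angle between the y axis of each of tall_block_mid, low_block_mid and the y axis of plate, either way round below 0.2 rad and z of low_block_mid in the frame of plate between 0.045 and 0.051 m and x of low_block_mid in the frame of plate between -0.047 and -0.023 m and horizontal distance between tall_block_mid and stop_post between 0.044 and 0.096 m and horizontal distance between low_block_mid and stop_post between 0.157 and 0.209 m), for 0.2 s.
2. the shaft lies level in both V's, tall block under the thin journal, low block under the thick one, thin end just short of the stop post (z of shaft_mid in the frame of plate between 0.0713 and 0.0773 m and angle between shaft_mid's own x axis and vertical between 1.5408 and 1.6008 rad and x of shaft_mid in the frame of plate between -0.047 and -0.023 m and angle between the x axis of shaft_mid and the y axis of plate, either way round below 0.1 rad and x of stop_post in the frame of shaft_mid between 0.117 and 0.135 m and x of tall_block_mid in the frame of shaft_mid between 0.045 and 0.069 m and x of low_block_mid in the frame of shaft_mid between -0.068 and -0.044 m and contact force between shaft and tall_block above 0.3 N and contact force between shaft and low_block above 0.3 N), for 0.2 s.
3. the dial stand is flat on the plate behind the shaft with its plunger pushed up by the collar (contact force between dial_stand and shaft between 0.2 and 4 N and z of stand_grip in the frame of plate between 0.182 and 0.188 m and angle between stand_grip's own z axis and vertical below 0.04 rad and x of shaft_mid in the frame of stand_grip between -0.095 and -0.075 m and y of shaft_mid in the frame of stand_grip between -0.012 and 0.012 m and x of stand_grip in the frame of plate above 0.02 m and angle between the x axis of stand_grip and the x axis of plate, either way round below 0.25 rad), for 0.2 s.
At the end, for the whole second after the job is handed in: Blocks on the scribed line (12 mm), centred under their journals (12 mm); shaft seated in both V's, level (1.7 deg), along the line (6 deg), thin end 0-15 mm from the stop; stand flat, behind, square (14 deg), plunger on the collar's crest (10-12 mm), lightly loaded (0.2-4 N); all still (all of step 1 and all of step 2 and all of step 3 and linear speed of each of shaft, tall_block, low_block, dial_stand below 0.02 m/s); the robot touches nothing.
It fails at once if the calliper is moved more than 15 mm (distance of calliper from where it was at the start of the episode above 0.015 m).
It fails at once if the oil can is moved more than 15 mm (distance of oil_can from where it was at the start of the episode above 0.015 m).
It fails at once if the roll of tape is moved more than 15 mm (distance of insul_tape from where it was at the start of the episode above 0.015 m).
It fails at once if the shaft is dropped on the bench or the plate (height (world z) of shaft_mid below 0.036 m).
It fails at once if the dial stand is tipped over (angle between stand_grip's own z axis and vertical above 0.5 rad).
It also fails if it takes over 134 s, if anything falls off the work surface, if the arm or the gripper's body presses on something with over 40 N, if the wrist force passes 120 N, or if a joint passes its speed limit or range.

## Working session

There is one attempt and no reset: what is moved stays moved. The work goes in short steps, Python scripts to look and compute and a tool call to move; the robot and the scene stay as the last step left them, time stands still between calls to the robot, and variables do not carry over. Pictures are saved under pics/ and viewed, and the job is handed in when it is done.

Besides the shell and the picture viewer there is one more tool, called after "Emit:" by a JSON object that holds its "api" and its "payload", one argument or row to a line. jog_arm: Moves the arm, as the interface text tells. Its arguments: {"type":"object","properties":{"increments":{"type":"array","items":{"type":"array","items":{"type":"array","items":{"type":"number"}}}},"squeeze":{"type":"number"}},"required":["increments"]}

```bash
ls; mkdir -p pics; python3 - <<'E'
from rig import *
import cv2
print(get_obs())
for n in("scene","top"):
    cv2.imwrite(f"pics/{n}0.png",cv2.cvtColor(camera(n),cv2.COLOR_RGB2BGR)); print(n,camera_info(n))
print(get_obs()["time"])
E
```

```text
pics
{'time': 0.0, 'q': array([ 1.15547930e+00,  5.28480974e-01,  1.43388688e+00, -1.75653210e-05,
        1.18139141e+00, -1.78503987e-01]), 'joint_velocities': array([-0.00014649,  0.00022303,  0.00037102, -0.00086898, -0.00167377,
       -0.00026989]), 'joint_torque': array([-5.23045983e-04, -4.40034628e+01, -1.76596731e+01,  6.34554913e-02,
        5.82012499e-02, -1.61923731e-04]), 'position': array([0.14630986, 0.60688722, 0.22156744]), 'tool_rot': array([ 0.70288976, -0.08374677,  0.08330954, -0.70142141]), 'ft_force': array([-0.86901457, -0.41693514, -0.13201366]), 'moment': array([ 0.06260798, -0.01412296,  0.03209589]), 'grip_width': 0.08715642424521071}
scene {'K': array([[526.69016496,   0.        , 321.01709999],
       [  0.        , 526.69016496, 232.87389144],
       [  0.        ,   0.        ,   1.        ]]), 'R': array([[ 0.65936721, -0.75169164, -0.0139488 ],
       [-0.31084804, -0.2556819 , -0.91542354],
       [ 0.68454977,  0.60793622, -0.40225013]]), 't': array([-0.355151  ,  0.27942614,  1.26064017])}
top {'K': array([[505.02446166,   0.        , 319.02878742],
       [  0.        , 505.02446166, 230.83490557],
       [  0.        ,   0.        ,   1.        ]]), 'R': array([[ 0.00254089, -0.9999343 ,  0.01117731],
       [-0.98521425, -0.00441795, -0.17126985],
       [ 0.17130798, -0.01057687, -0.98516075]]), 't': array([0.01649569, 0.58921587, 1.73554323])}
0.1
```

View pics/scene0.png

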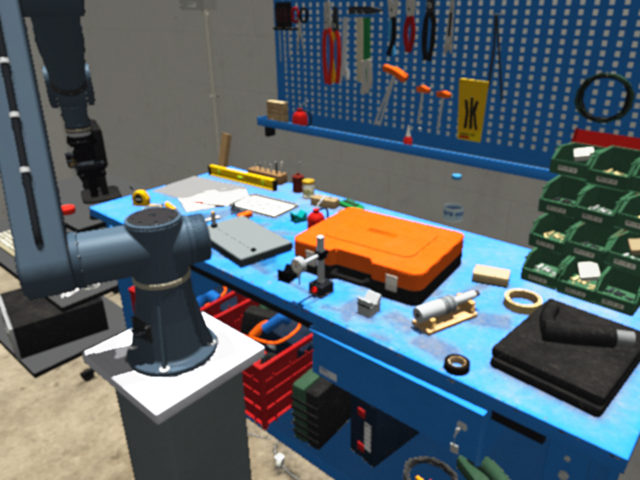

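View pics/top0.png

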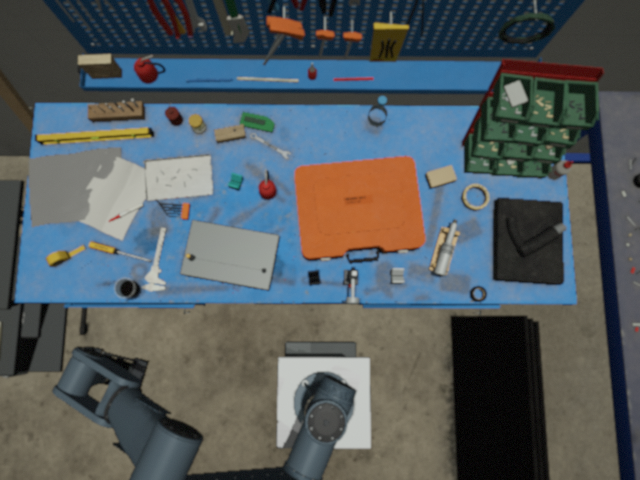

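The top view shows the plate around (230,255), a brass-tipped post at (190,257), a black screw at (264,270), a black block at (314,277), the stand at (352,285), a bright block at (398,275) and the shaft at (445,248). A turquoise look-alike is at (235,181). The next step is to enlarge these.

```bash
python3 - <<'E'
import cv2,numpy as np
t=cv2.imread("pics/top0.png");s=cv2.imread("pics/scene0.png")
a=cv2.resize(t[205:305,165:295],None,fx=6,fy=6,interpolation=cv2.INTER_CUBIC);cv2.imwrite("pics/c1.png",a)
a=cv2.resize(t[210:310,295:495],None,fx=4,fy=4,interpolation=cv2.INTER_CUBIC)
cv2.imwrite("pics/c2.png",a)
a=cv2.resize(s[190:360,180:490],None,fx=2.5,fy=2.5,interpolation=cv2.INTER_CUBIC);cv2.imwrite("pics/c3.png",a)
E
```

```text
(no output)
```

View pics/c1.png

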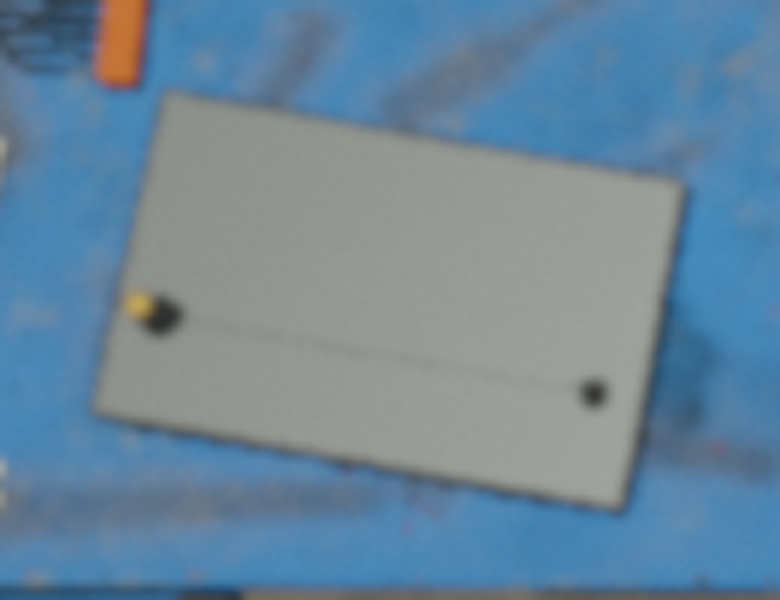

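View pics/c2.png

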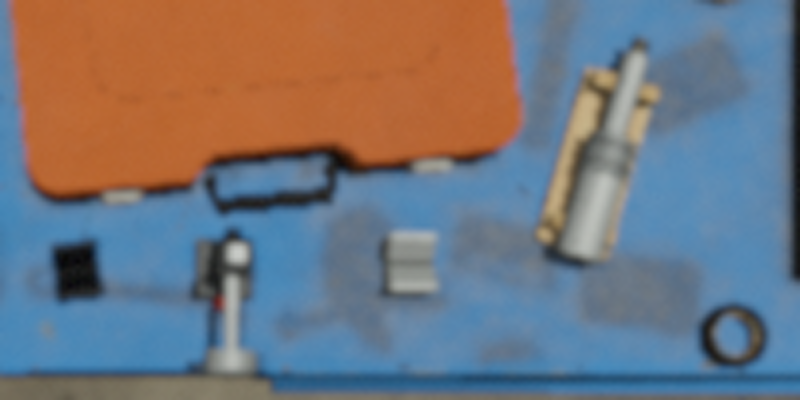

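View pics/c3.png

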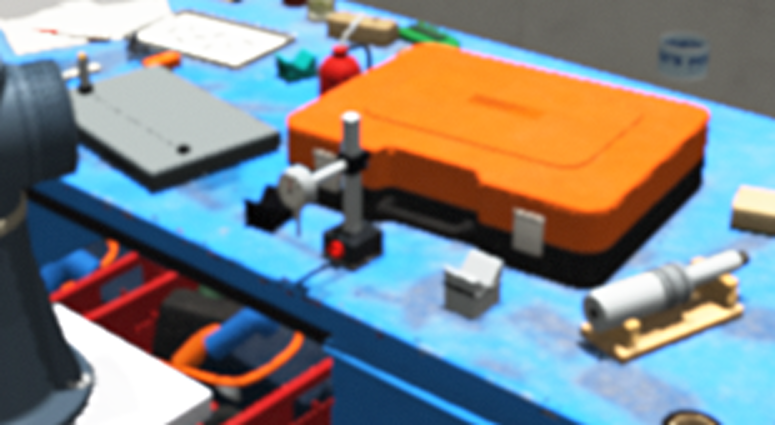

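```bash
cat > h.py <<'E'
import numpy as np,cv2
from rig import *
def ray(n,u,v,z):
    c=camera_info(n);K,R,t=map(np.array,(c["K"],c["R"],c["t"]))
    C=-R.T@t; d=R.T@np.linalg.inv(K)@np.array([u,v,1.]); return C+d*(z-C[2])/d[2]
def proj(n,X):
    c=camera_info(n);p=np.array(c["K"])@(np.array(c["R"])@np.array(X)+np.array(c["t"]));return p[:2]/p[2]
def shot(n,name):
    im=cv2.cvtColor(camera(n),cv2.COLOR_RGB2BGR);cv2.imwrite(f"pics/{name}.png",im);return im
def crop(im,x0,y0,x1,y1,f,name): cv2.imwrite(f"pics/{name}.png",cv2.resize(im[y0:y1,x0:x1],None,fx=f,fy=f,interpolation=cv2.INTER_CUBIC))
E
python3 - <<'E'
from h import *
t=cv2.imread("pics/top0.png")
hsv=cv2.cvtColor(t,cv2.COLOR_BGR2HSV)
m=((hsv[...,1]<40)&(hsv[...,2]>100)).astype(np.uint8)
w=np.zeros_like(m);w[210:300,168:290]=m[210:300,168:290]
cs,_=cv2.findContours(w,cv2.RETR_EXTERNAL,cv2.CHAIN_APPROX_NONE)
c=max(cs,key=cv2.contourArea);r=cv2.minAreaRect(c);b=cv2.boxPoints(r);print(r)
P=np.array([ray("top",*p,0.03) for p in b]);print(P.round(4),P.mean(0),[np.linalg.norm(P[i]-P[i-1]) for i in range(4)])
# blobs: screw, tall, low
def blob(mask,x0,y0,x1,y1):
    w=np.zeros(mask.shape,np.uint8);w[y0:y1,x0:x1]=mask[y0:y1,x0:x1]
    cs,_=cv2.findContours(w,cv2.RETR_EXTERNAL,cv2.CHAIN_APPROX_NONE);c=max(cs,key=cv2.contourArea)
    M=cv2.moments(w,True);return M['m10']/M['m00'],M['m01']/M['m00'],M['m00'],cv2.minAreaRect(c)
dk=hsv[...,2]<90
print("screw",s:=blob(dk,257,264,270,276),ray("top",*s[:2],.036))
print("foot",s:=blob(dk,186,252,199,264),ray("top",*s[:2],.036))
ye=(hsv[...,0]>12)&(hsv[...,0]<32)&(hsv[...,1]>80)
print("tip",s:=blob(ye,183,250,195,262),ray("top",*s[:2],.088))
print("low",s:=blob(hsv[...,2]<70,304,266,324,288),ray("top",*s[:2],.036))
wh=(hsv[...,1]<60)&(hsv[...,2]>90)
print("tall",s:=blob(wh,386,262,408,288),ray("top",*s[:2],.0487))
dk2=hsv[...,2]<100
print("tape",s:=blob(dk2,468,284,490,303),ray("top",*s[:2],.019))
print("dial disc/col",[proj("top",p).round(1) for p in [(0.1,0,0),(.4,0,0)]])
crop(t,300,255,420,310,6.5,"c4"); crop(t,420,210,495,310,6,"c5")
s=cv2.imread("pics/scene0.png");crop(s,270,220,390,330,5,"c6");crop(s,400,275,490,345,8,"c7")
E
```

```text
((229.43601989746094, 254.3520050048828), (90.06883239746094, 55.991146087646484), 10.304845809936523)
[[0.4371 0.5063 0.03  ]
 [0.6346 0.4803 0.03  ]
 [0.5775 0.1621 0.03  ]
 [0.3818 0.194  0.03  ]] [0.50775281 0.33569917 0.03      ] [np.float64(0.31719217966864705), np.float64(0.19922908491957003), np.float64(0.32329692277252586), np.float64(0.19834491636891277)]
screw (263.5, 270.0, 6.0, ((263.5, 270.0), (2.0, 1.0), 90.0)) [0.45111746 0.21323553 0.036     ]
foot (191.65217391304347, 257.4782608695652, 23.0, ((191.7307891845703, 257.6538391113281), (4.160251617431641, 5.269651889801025), 33.6900634765625)) [0.49439882 0.46709177 0.036     ]
tip (188.11764705882354, 255.58823529411765, 17.0, ((188.0, 255.5), (3.0, 4.0), 90.0)) [0.49466723 0.46686347 0.088     ]
low (313.8205128205128, 277.38461538461536, 117.0, ((313.8243408203125, 277.4459228515625), (12.329923629760742, 9.370742797851562), 80.53767395019531)) [0.42579615 0.0362634  0.036     ]
tall (396.69668246445497, 275.9478672985782, 211.0, ((397.0517272949219, 275.6207275390625), (16.02777862548828, 13.121186256408691), 85.2363510131836)) [ 0.43078432 -0.25317446  0.0487    ]
tape (477.5948275862069, 293.8103448275862, 116.0, ((477.5, 294.0), (14.0, 15.0), 90.0)) [ 0.37112032 -0.54319343  0.019     ]
dial disc/col [array([323.9, 372.2]), array([323.9, 285.5])]
```

View pics/c4.png

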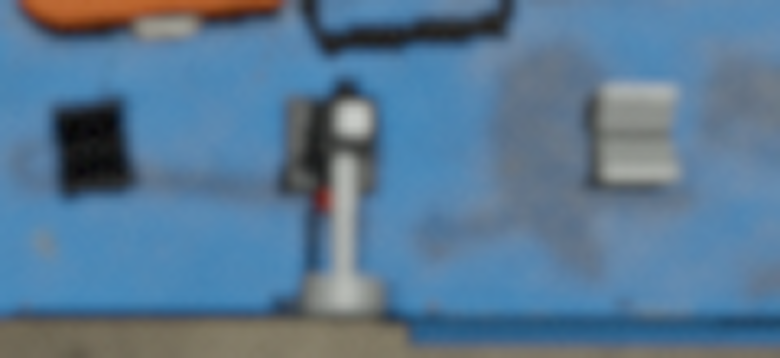

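View pics/c5.png

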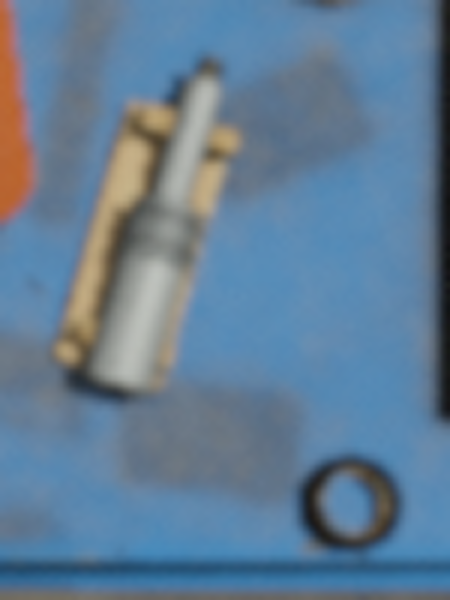

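View pics/c6.png

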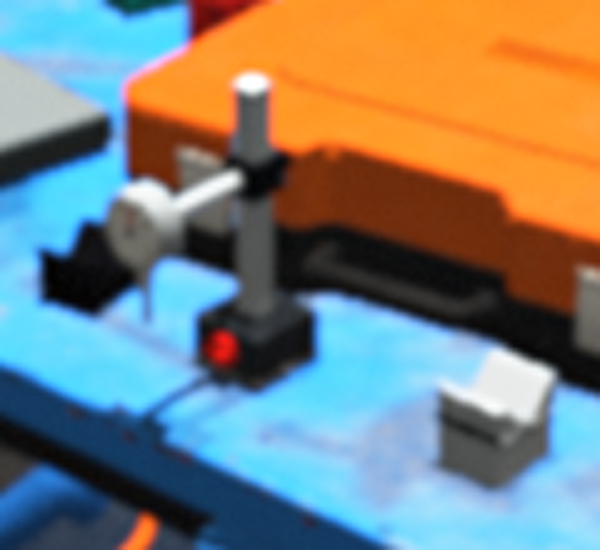

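View pics/c7.png

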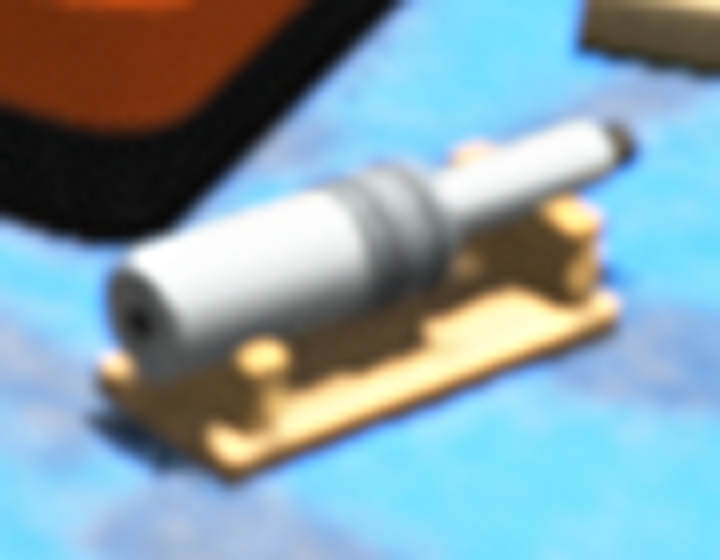

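```bash
python3 - <<'E'
from h import *
import rig
print([x for x in dir(rig) if not x.startswith('_')], getattr(rig,'grip_point_offset',None))
from scipy.spatial.transform import Rotation as R
print(R.from_quat(get_obs()["tool_rot"]).as_matrix().round(3))
def cc(u,v,f,x0,y0): return (u+.5)/f-.5+x0,(v+.5)/f-.5+y0
for n,p in dict(thin=(210,65),coll=(163,235),thick=(125,382)).items():
    q=cc(*p,6,420,210);print(n,q,ray("top",*q,.047))
q=cc(640,133,6.5,300,255);print("tall",q,ray("top",*q,.0487))
q=cc(93,144,6.5,300,255);print("low",q,ray("top",*q,.036))
q=cc(353,118,6.5,300,255);print("col top",q,ray("top",*q,.175))
q=cc(330,145,6.5,300,255);print("base",q,ray("top",*q,.034))
q=cc(343,290,6.5,300,255);print("dial",q,ray("top",*q,.12))
# scene crop: column top, plunger
q=cc(253,85,5,270,220);print("scene col top",ray("scene",*q,.175))
q=cc(148,318,5,270,220);print("scene plunger tip",ray("scene",*q,.0613))
q=cc(493,400,5,270,220);print("scene tall top ctr",ray("scene",*q,.04))
q=cc(385,235,8,400,275);print("scene collar ctr",ray("scene",*q,.047))
E
```

```text
['Unreachable', 'camera', 'camera_info', 'get_obs', 'grip_point_offset', 'hand_in'] 0.0187
[[ 0.972 -0.001  0.235]
 [-0.235 -0.002  0.972]
 [-0.    -1.    -0.002]]
thin (454.5833333333333, 220.41666666666666) [ 0.6297061  -0.46509668  0.047     ]
coll (446.75, 248.75) [ 0.52758728 -0.43289272  0.047     ]
thick (440.4166666666667, 273.25) [ 0.44090576 -0.40710153  0.047     ]
tall (398.03846153846155, 275.03846153846155) [ 0.43397686 -0.25794693  0.0487    ]
low (313.88461538461536, 276.7307692307692) [0.4280901  0.03604824 0.036     ]
col top (353.88461538461536, 272.7307692307692) [ 0.43014663 -0.09350046  0.175     ]
base (350.34615384615387, 276.88461538461536) [ 0.4281557  -0.09219792  0.034     ]
dial (352.34615384615387, 299.1923076923077) [ 0.34710958 -0.09197189  0.12      ]
scene col top [ 0.42983488 -0.09573112  0.175     ]
scene plunger tip [ 0.35179186 -0.08654051  0.0613    ]
scene tall top ctr [ 0.43134405 -0.25955167  0.04      ]
scene collar ctr [ 0.53455272 -0.43433159  0.047     ]
```

Emit:
{"api": "jog_arm", "payload": {
  "increments": [
    [[0,0,8,0.14,-0.28,0,-1],[0,0,16,0.28,-0.56,0,-1],[0,0,19.5,0.281,-0.571,0,-1],[0,0,19.5,0.281,-0.571,0,-1],[0,0,19.5,0.281,-0.571,0,-1],[0,0,19.5,0.281,-0.571,0,-1],[0,0,19.5,0.281,-0.571,0,-1],[0,0,19.5,0.281,-0.571,0,-1]]
  ],
  "squeeze": 30
}}

```text
time: 0.9
position: [0.3234, 0.2468, 0.2219]
tool_rot: [0.707, 0.037, -0.037, -0.705]
ft_force: [1.1, -0.2, -0.1]
grip_width: 0.0871
```

```bash
python3 - <<'E'
from h import *
s=cv2.imread("pics/scene0.png")
def cc(u,v,f,x0,y0): return (u+.5)/f-.5+x0,(v+.5)/f-.5+y0
a=ray("scene",*cc(140,318,8,400,275),.047);b=ray("scene",*cc(627,142,8,400,275),.047);d=b-a;print(a,b,np.linalg.norm(d),np.degrees(np.arctan2(d[1],d[0])),a+d/np.linalg.norm(d)*.094)
t=cv2.imread("pics/top0.png");crop(t,425,210,475,285,10,"c8")
E
```

```text
[ 0.4427623  -0.40063984  0.047     ] [ 0.63792223 -0.4665924   0.047     ] 0.20600276478850002 -18.672225252834806 [ 0.53181467 -0.43073429  0.047     ]
```

View pics/c8.png

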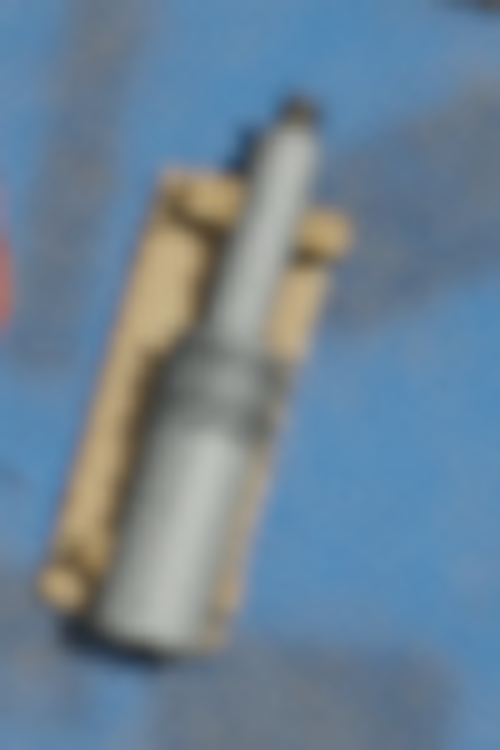

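Emit:
{"api": "jog_arm", "payload": {
  "increments": [
    [[0,0,0,0.05,-0.1,-0.02,-1],[0,0,0,0.104,-0.211,-0.05,-1],[0,0,0,0.104,-0.211,-0.1,-1],[0,0,0,0.104,-0.211,-0.14,-1],[0,0,0,0.104,-0.211,-0.14,-1],[0,0,0,0.104,-0.211,-0.14,-1],[0,0,0,0.104,-0.211,-0.14,-1],[0,0,0,0.104,-0.211,-0.14,-1]]
  ]
}}

```text
time: 1.7
position: [0.4267, 0.0358, 0.0814]
tool_rot: [0.707, 0.035, -0.037, -0.706]
ft_force: [-1.2, -0.0, 0.1]
grip_width: 0.0874
```

```bash
python3 - <<'E'
from h import *
s=shot("scene","s1");t=shot("top","t1")
crop(s,200,150,400,310,4,"s1c");crop(t,270,220,420,320,5,"t1c")
o=get_obs();print(o["position"],o["tool_rot"])
E
```

```text
[0.42687713 0.03665236 0.08259319] [ 0.70676125  0.03703238 -0.03715709 -0.70550442]
```

View pics/s1c.png

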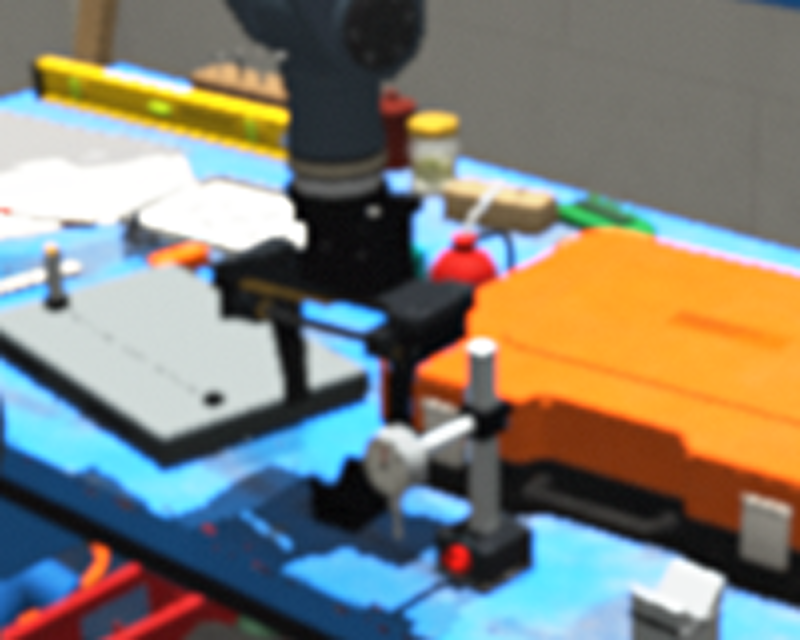

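View pics/t1c.png

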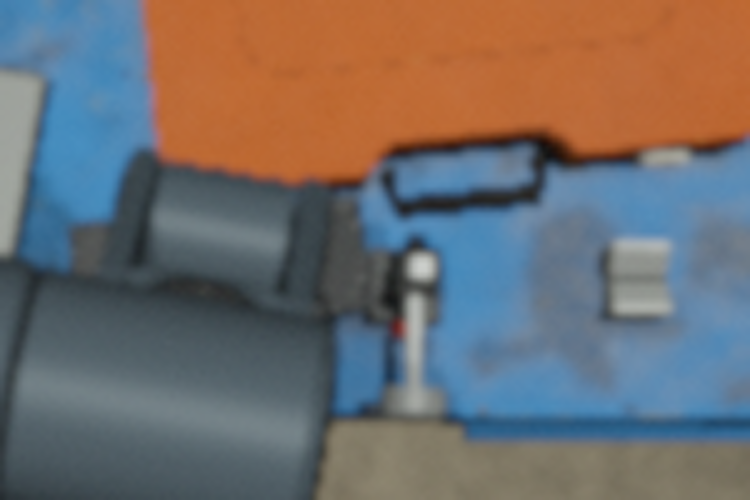

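Emit:
{"api": "jog_arm", "payload": {
  "increments": [
    [[0,0,0,0,0,-0.04,-1],[0,0,0,0,0,-0.07,-1],[0,0,0,0,0,-0.077,-1],[0,0,0,0,0,-0.077,-1],[0,0,0,0,0,-0.077,0.2],[0,0,0,0,0,-0.077,0.3],[0,0,0,0,0,-0.077,0.3],[0,0,0,0,0,-0.077,0.3]]
  ]
}}

```text
time: 2.6
position: [0.4274, 0.0366, 0.0064]
tool_rot: [0.707, 0.038, -0.037, -0.705]
ft_force: [0.7, -0.1, -0.3]
grip_width: 0.0627
```

Emit:
{"api": "jog_arm", "payload": {
  "increments": [
    [[0,0,0,0,0,0,0.3],[0,0,0,0,0,0,0.3],[0,0,0,0,0,0,0.3],[0,0,0,0,0,0,0.3]]
  ]
}}

```text
time: 3.0
position: [0.4275, 0.0364, 0.0065]
tool_rot: [0.707, 0.038, -0.036, -0.705]
ft_force: [-0.4, -1.1, 3.4]
grip_width: 0.0402
```

Emit:
{"api": "jog_arm", "payload": {
  "increments": [
    [[0,0,0,0,0,0,0.4],[0,0,0,0,0,0.04,0.4],[0,0,0,0,0,0.09,0.4],[0,0,-5,0.01,0.05,0.11,0.4],[0,0,-12,0.02,0.1,0.11,0.4],[0,0,-15.8,0.03,0.15,0.11,0.4],[0,0,-15.8,0.0365,0.2,0.11,0.4],[0,0,-15.8,0.0365,0.252,0.11,0.4]]
  ]
}}

```text
time: 3.8
position: [0.4638, 0.2785, 0.1159]
tool_rot: [0.706, -0.06, 0.061, -0.704]
ft_force: [0.7, -0.1, -4.1]
grip_width: 0.0398
```

Emit:
{"api": "jog_arm", "payload": {
  "increments": [
    [[0,0,0,0,0,0,0.4],[0,0,0,0,0,0,0.4]]
  ]
}}

```text
time: 4.0
position: [0.4621, 0.2794, 0.1148]
tool_rot: [0.706, -0.06, 0.059, -0.703]
ft_force: [0.2, -0.5, -3.8]
grip_width: 0.0398
```

```bash
cat > o.py <<'E'
from h import *
from scipy.spatial.transform import Rotation as R
o=get_obs();M=R.from_quat(o["tool_rot"]).as_matrix();print(o["time"],o["position"].round(4),"yaw",np.degrees(np.arctan2(M[1,0],M[0,0])).round(2),"ydir",M[:,1].round(3),o["ft_force"].round(1),o["grip_width"].round(4))
E
python3 o.py; python3 - <<'E'
from h import *
s=shot("scene","s2");crop(s,170,150,330,270,5,"s2c")
E
```

```text
Traceback (most recent call last):
  File "o.py", line 3, in <module>
    o=get_obs();M=R.from_quat(o["tool_rot"]).as_matrix();print(o["time"],o["position"].round(4),"yaw",np.degrees(np.arctan2(M[1,0],M[0,0])).round(2),"ydir",M[:,1].round(3),o["ft_force"].round(1),o["grip_width"].round(4))
                                                                                                                                                                                                   ^^^^^^^^^^^^^^^^^^^^^
AttributeError: 'float' object has no attribute 'round'
```

View pics/s2c.png

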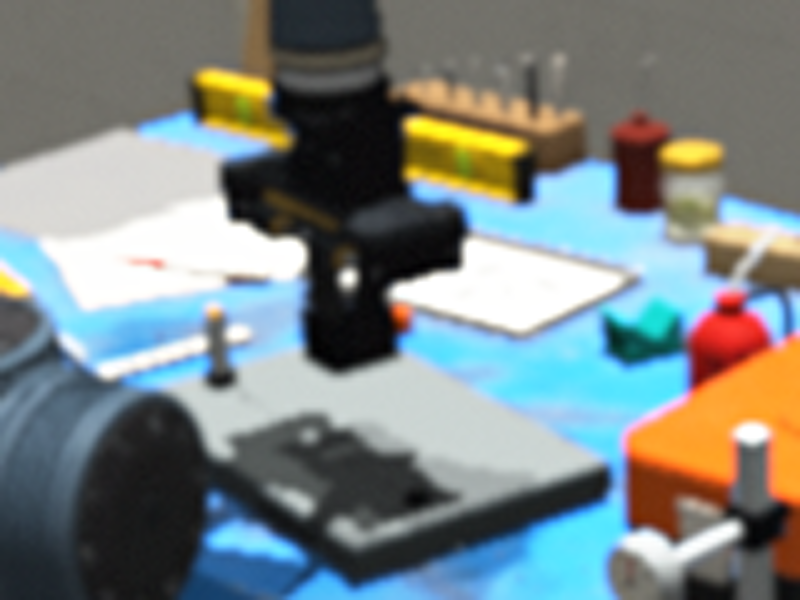

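```bash
sed -i 's/o\["grip_width"\].round(4)/round(o["grip_width"],4)/' o.py; python3 o.py
```

```text
4.05 [0.4621 0.2781 0.1148] yaw -9.72 ydir [-0.002 -0.004 -1.   ] [-0.3  0.  -4.1] 0.0398
```

Emit:
{"api": "jog_arm", "payload": {
  "increments": [
    [[0,0,0,0.001,0.009,-0.02,0.4],[0,0,0,0.0015,0.0097,-0.05,0.4],[0,0,0,0.0015,0.0097,-0.068,0.4],[0,0,0,0.0015,0.0097,-0.074,0.4],[0,0,0,0.0015,0.0097,-0.077,0.4],[0,0,0,0.0015,0.0097,-0.0785,0.4],[0,0,0,0.0015,0.0097,-0.0785,0.4]]
  ]
}}

```text
time: 4.75
position: [0.4642, 0.2875, 0.037]
tool_rot: [0.706, -0.06, 0.06, -0.703]
ft_force: [0.0, -0.6, -3.5]
grip_width: 0.0398
```

```bash
python3 o.py
```

```text
4.75 [0.4642 0.2875 0.037 ] yaw -9.76 ydir [-0.001 -0.004 -1.   ] [ 0.  -0.6 -3.5] 0.0398
```

Emit:
{"api": "jog_arm", "payload": {
  "increments": [
    [[0,0,0,0,0.0006,-0.001,0.4],[0,0,0,0,0.0006,-0.001,0.4]]
  ]
}}

```text
time: 4.95
position: [0.4648, 0.2884, 0.0367]
tool_rot: [0.706, -0.06, 0.06, -0.703]
ft_force: [-0.2, 0.9, -4.2]
grip_width: 0.0403
```

Now I open the jaws part way and retreat upward.

Emit:
{"api": "jog_arm", "payload": {
  "increments": [
    [[0,0,0,0,0,-0.0005,0.2],[0,0,0,0,0,-0.0005,0],[0,0,0,0,0,-0.0005,-0.3],[0,0,0,0,0,-0.0005,-0.5],[0,0,0,0,0,0,-0.5],[0,0,0,0,0,0.03,-0.6],[0,0,0,0,0,0.08,-0.6],[0,0,0,0,-0.02,0.13,-0.8]]
  ]
}}

```text
time: 5.75
position: [0.4649, 0.2709, 0.1645]
tool_rot: [0.706, -0.059, 0.06, -0.704]
ft_force: [1.3, -0.5, 1.0]
grip_width: 0.072
```

Emit:
{"api": "jog_arm", "payload": {
  "increments": [
    [[0,0,0,0,-0.05,0.06,-1],[0,0,0,-0.01,-0.1,0.1,-1],[0,0,0,-0.01,-0.15,0.11,-1],[0,0,0,-0.02,-0.2,0.11,-1],[0,0,0,-0.03,-0.25,0.11,-1],[0,0,0,-0.03,-0.3,0.11,-1],[0,0,0,-0.03,-0.35,0.11,-1],[0,0,0,-0.03,-0.4,0.11,-1]]
  ]
}}

```text
time: 6.55
position: [0.4347, -0.0923, 0.2747]
tool_rot: [0.706, -0.059, 0.06, -0.704]
ft_force: [0.7, -0.0, -0.9]
grip_width: 0.087
```

```bash
python3 o.py; python3 - <<'E'
from h import *
s=shot("scene","s3");t=shot("top","t3");crop(t,165,205,295,305,6,"t3c");crop(t,360,240,440,300,8,"t3d")
E
```

```text
6.55 [ 0.4347 -0.0923  0.2747] yaw -9.64 ydir [ 0.002 -0.003 -1.   ] [ 0.7 -0.  -0.9] 0.087
```

View pics/t3c.png

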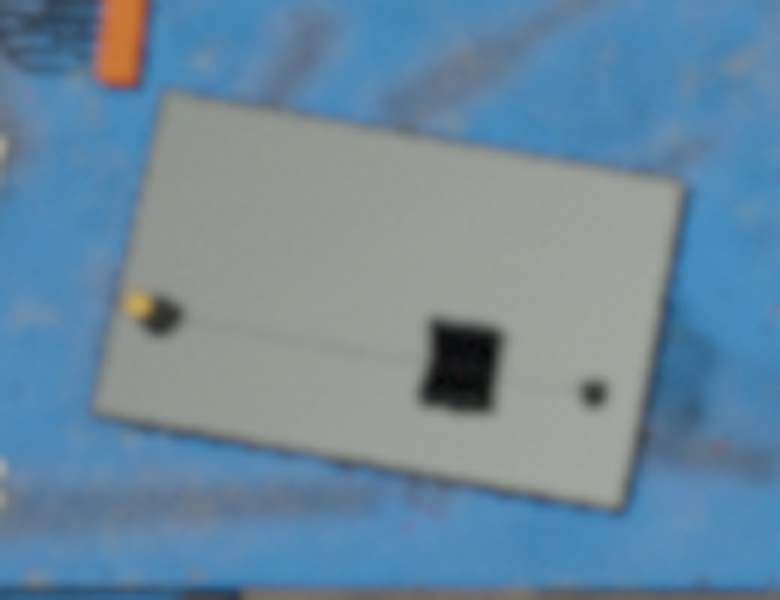

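View pics/s3.png

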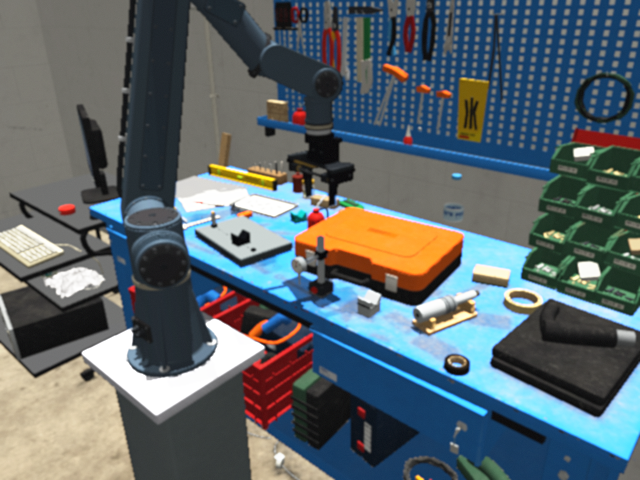

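View pics/t3d.png

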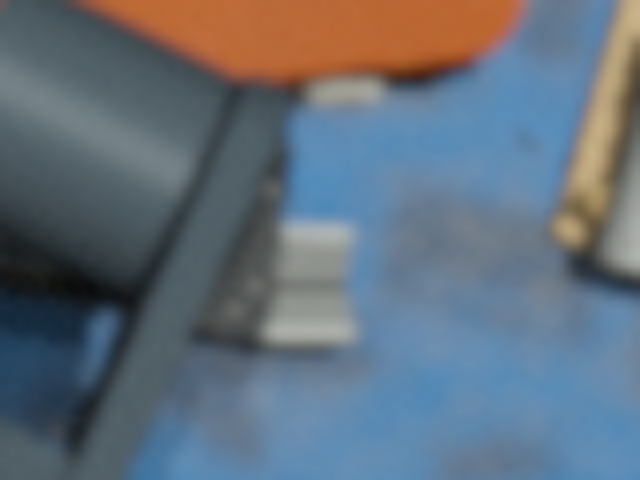

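```bash
python3 - <<'E'
from h import *
t=cv2.imread("pics/top0.png");crop(t,380,258,416,292,16,"c9")
s=cv2.imread("pics/scene0.png");crop(s,350,283,390,320,15,"c10")
p=ray("top",463.5/6-.5+165,367.5/6-.5+205,.066);d=p-np.array([.5075,.3345,.066])
a=np.radians(-9.8);print(p,d[0]*np.cos(a)+d[1]*np.sin(a),-d[0]*np.sin(a)+d[1]*np.cos(a))
E
```

```text
[0.46272784 0.28571839 0.066     ] -0.03581574772835308 -0.05569042988394367
```

View pics/c9.png

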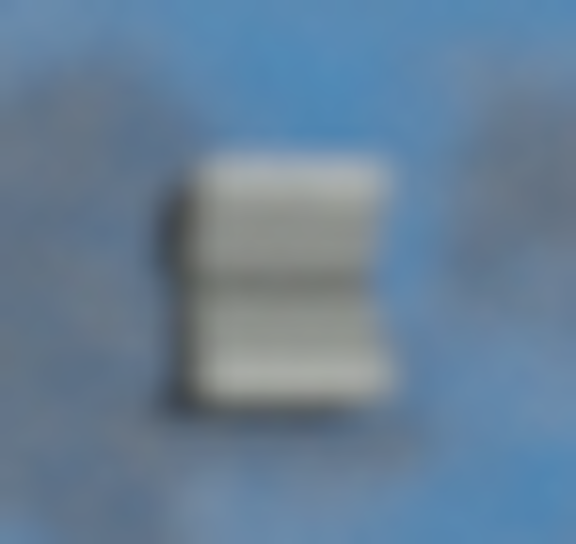

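View pics/c10.png

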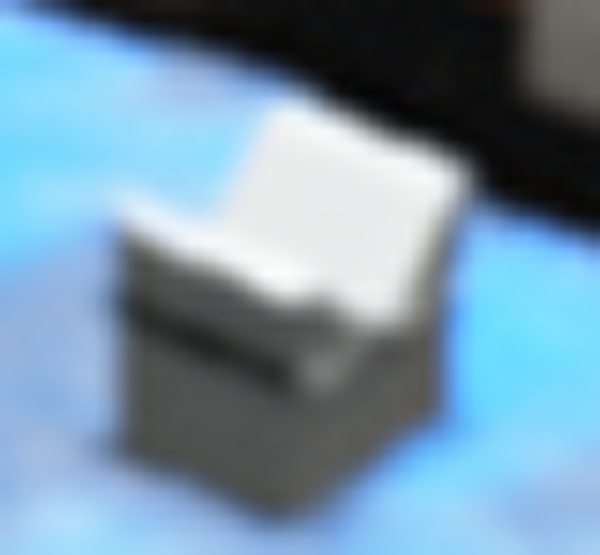

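Emit:
{"api": "jog_arm", "payload": {
  "increments": [
    [[0,0,8,-0.001,-0.05,0,-1],[0,0,8.6,-0.001,-0.1,0,-1],[0,0,8.6,-0.0015,-0.15,0,-1],[0,0,8.6,-0.0015,-0.166,-0.04,-1],[0,0,8.6,-0.0015,-0.166,-0.09,-1],[0,0,8.6,-0.0015,-0.166,-0.14,-1],[0,0,8.6,-0.0015,-0.166,-0.19,-1],[0,0,8.6,-0.0015,-0.166,-0.19,-1]]
  ]
}}

```text
time: 7.45
position: [0.4305, -0.2579, 0.0779]
tool_rot: [-0.705, 0.013, -0.006, 0.709]
ft_force: [-1.3, 0.3, 0.2]
grip_width: 0.0866
```

```bash
python3 o.py;  python3 - <<'E'
from h import *
s=shot("scene","s4");crop(s,310,220,430,330,6,"s4c")
E
```

```text
7.45 [ 0.4305 -0.2579  0.0779] yaw -1.5 ydir [-0.009  0.007 -1.   ] [-1.3  0.3  0.2] 0.0866
```

View pics/s4c.png

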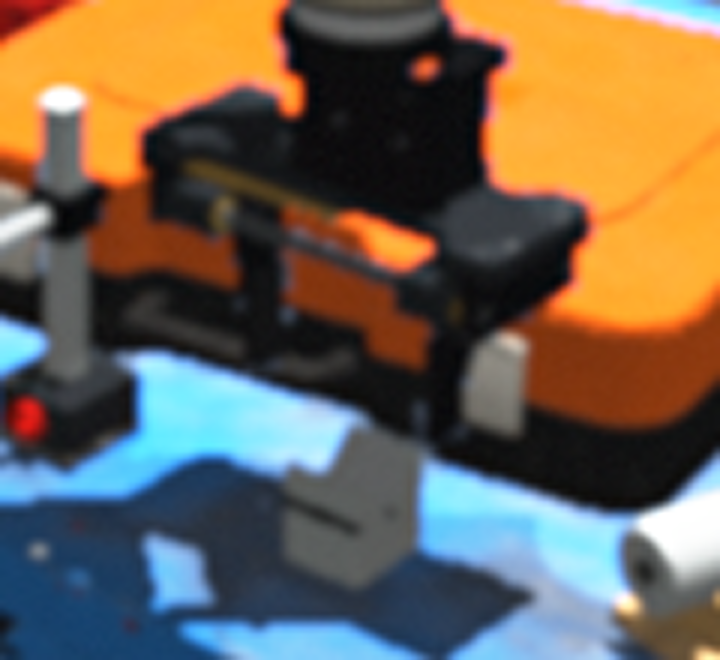

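Emit:
{"api": "jog_arm", "payload": {
  "increments": [
    [[0,0,0,0.002,0,-0.04,-1],[0,0,0,0.002,0,-0.066,-1],[0,0,0,0.002,0,-0.072,-1],[0,0,0,0.002,0,-0.072,-0.4],[0,0,0,0.002,0,-0.072,0.2],[0,0,0,0.002,0,-0.072,0.4],[0,0,0,0.002,0,-0.072,0.4],[0,0,0,0.002,0,-0.072,0.4]]
  ]
}}

```text
time: 8.3
position: [0.435, -0.2602, 0.0106]
tool_rot: [-0.707, 0.01, -0.008, 0.707]
ft_force: [-0.2, 0.6, -0.2]
grip_width: 0.055
```

Emit:
{"api": "jog_arm", "payload": {
  "increments": [
    [[0,0,0,0,0,0,0.4],[0,0,0,0,0,0,0.4],[0,0,0,0,0,0,0.4],[0,0,0,0,0,0,0.4]]
  ]
}}

```text
time: 8.7
position: [0.435, -0.26, 0.0108]
tool_rot: [-0.707, 0.01, -0.008, 0.707]
ft_force: [0.6, 0.7, 5.0]
grip_width: 0.0394
```

```bash
python3 o.py
```

```text
8.7 [ 0.435  -0.26    0.0108] yaw -1.49 ydir [-0.002  0.    -1.   ] [0.6 0.7 5. ] 0.0394
```

Emit:
{"api": "jog_arm", "payload": {
  "increments": [
    [[0,0,0,0,0,0.03,0.4],[0,0,0,0,0,0.08,0.4],[0,0,0,0,0,0.13,0.4],[0,0,0,0,0,0.18,0.4],[0,0,0,0,0,0.23,0.4],[0,0,-2,0,0.04,0.25,0.4],[0,0,-4,0.005,0.09,0.25,0.4],[0,0,-6,0.01,0.14,0.25,0.4]]
  ]
}}

```text
time: 9.5
position: [0.4445, -0.1195, 0.2609]
tool_rot: [-0.705, 0.048, -0.047, 0.706]
ft_force: [1.9, 0.9, -3.8]
grip_width: 0.0394
```

Emit:
{"api": "jog_arm", "payload": {
  "increments": [
    [[0,0,0,0.01,0.05,0,0.4],[0,0,0,0.01,0.1,0,0.4],[0,0,0,0.02,0.15,0,0.4],[0,0,0,0.02,0.2,0,0.4],[0,0,0,0.03,0.25,0,0.4],[0,0,0,0.03,0.3,0,0.4],[0,0,0,0.03,0.35,0,0.4],[0,0,0,0.03,0.4,0,0.4]]
  ]
}}

```text
time: 10.3
position: [0.4734, 0.2784, 0.2595]
tool_rot: [0.706, -0.049, 0.046, -0.705]
ft_force: [0.7, -0.9, -3.4]
grip_width: 0.0394
```

```bash
python3 o.py
```

```text
10.3 [0.4734 0.2784 0.2595] yaw -7.71 ydir [-0.004 -0.001 -1.   ] [ 0.7 -0.9 -3.4] 0.0394
```

Emit:
{"api": "jog_arm", "payload": {
  "increments": [
    [[0,0,-2,0.005,0.05,0,0.4],[0,0,-2.1,0.01,0.1,-0.02,0.4],[0,0,-2.1,0.01,0.121,-0.06,0.4],[0,0,-2.1,0.01,0.121,-0.1,0.4],[0,0,-2.1,0.01,0.121,-0.15,0.4],[0,0,-2.1,0.01,0.121,-0.17,0.4],[0,0,-2.1,0.01,0.121,-0.17,0.4],[0,0,-2.1,0.01,0.121,-0.17,0.4]]
  ]
}}

```text
time: 11.1
position: [0.4833, 0.3992, 0.0888]
tool_rot: [0.705, -0.062, 0.059, -0.704]
ft_force: [0.5, -1.0, -4.2]
grip_width: 0.0397
```

```bash
python3 o.py; python3 - <<'E'
from h import *
s=shot("scene","s5");crop(s,170,150,330,270,5,"s5c")
E
```

```text
11.1 [0.4833 0.3992 0.0888] yaw -9.81 ydir [-0.005 -0.002 -1.   ] [ 0.5 -1.  -4.2] 0.0397
```

View pics/s5c.png

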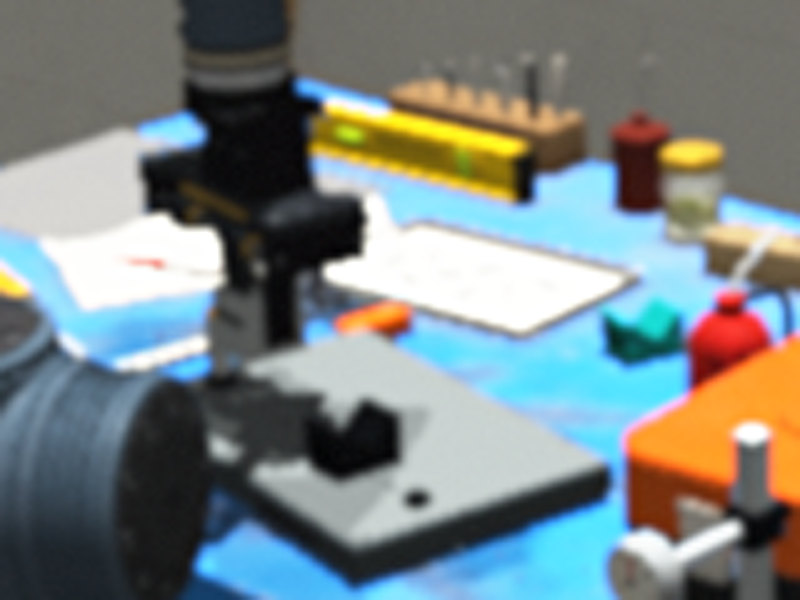

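Emit:
{"api": "jog_arm", "payload": {
  "increments": [
    [[0,0,0,0,0,-0.03,0.4],[0,0,0,0,0,-0.042,0.4],[0,0,0,0,0,-0.0465,0.4],[0,0,0,0,0,-0.0475,0.4],[0,0,0,0,0,-0.0475,0.4],[0,0,0,0,0,-0.0475,0.4]]
  ]
}}

```text
time: 11.75
position: [0.485, 0.4002, 0.0439]
tool_rot: [-0.704, 0.061, -0.06, 0.705]
ft_force: [0.4, -0.6, -3.4]
grip_width: 0.04
```

```bash
python3 o.py
```

```text
11.75 [0.485  0.4002 0.0439] yaw -9.81 ydir [-0.001  0.001 -1.   ] [ 0.4 -0.6 -3.4] 0.04
```

Emit:
{"api": "jog_arm", "payload": {
  "increments": [
    [[0,0,0,-0.001,0,-0.0015,0.4],[0,0,0,-0.001,0,-0.0025,0.4],[0,0,0,-0.001,0,-0.0025,0.4]]
  ]
}}

```text
time: 12.05
position: [0.484, 0.4002, 0.0414]
tool_rot: [-0.704, 0.061, -0.06, 0.705]
ft_force: [1.3, -0.8, -3.3]
grip_width: 0.0396
```

```bash
python3 o.py
```

```text
12.05 [0.484  0.4002 0.0414] yaw -9.81 ydir [-0.001  0.001 -1.   ] [ 1.3 -0.8 -3.3] 0.0396
```

Emit:
{"api": "jog_arm", "payload": {
  "increments": [
    [[0,0,0,0,0,-0.001,0.4],[0,0,0,0,0,-0.001,0.4]]
  ]
}}

```text
time: 12.25
position: [0.4841, 0.4003, 0.0408]
tool_rot: [-0.704, 0.061, -0.06, 0.705]
ft_force: [-0.9, -0.9, 0.8]
grip_width: 0.0399
```

Emit:
{"api": "jog_arm", "payload": {
  "increments": [
    [[0,0,0,0,0,0,0.1],[0,0,0,0,0,0,-0.1],[0,0,0,0,0,0,-0.3],[0,0,0,0,0,0,-0.35],[0,0,0,0,0,0,-0.35],[0,0,0,0,0,0.03,-0.35],[0,0,0,0,0,0.08,-0.35],[0,0,0,0,0,0.13,-0.35]]
  ]
}}

```text
time: 13.05
position: [0.4834, 0.3998, 0.1713]
tool_rot: [0.705, -0.061, 0.06, -0.704]
ft_force: [1.2, -0.1, -0.6]
grip_width: 0.0586
```

Emit:
{"api": "jog_arm", "payload": {
  "increments": [
    [[0,0,0,0,-0.02,0.04,-0.5],[0,0,0,0,-0.07,0.09,-1],[0,0,0,0,-0.12,0.1,-1],[0,0,0,0,-0.17,0.1,-1],[0,0,0,0,-0.22,0.1,-1],[0,0,0,0,-0.27,0.1,-1],[0,0,0,0,-0.32,0.1,-1],[0,0,0,0,-0.37,0.1,-1]]
  ]
}}

```text
time: 13.85
position: [0.4831, 0.0462, 0.2718]
tool_rot: [0.705, -0.061, 0.06, -0.704]
ft_force: [1.5, -0.3, -0.3]
grip_width: 0.0868
```

```bash
python3 o.py; python3 - <<'E'
from h import *
s=shot("scene","s6");t=shot("top","t6");crop(t,165,205,295,305,6,"t6c");crop(s,170,180,330,280,5,"s6c")
E
```

```text
13.85 [0.4831 0.0462 0.2718] yaw -9.79 ydir [-0.002 -0.    -1.   ] [ 1.5 -0.3 -0.3] 0.0868
```

View pics/t6c.png

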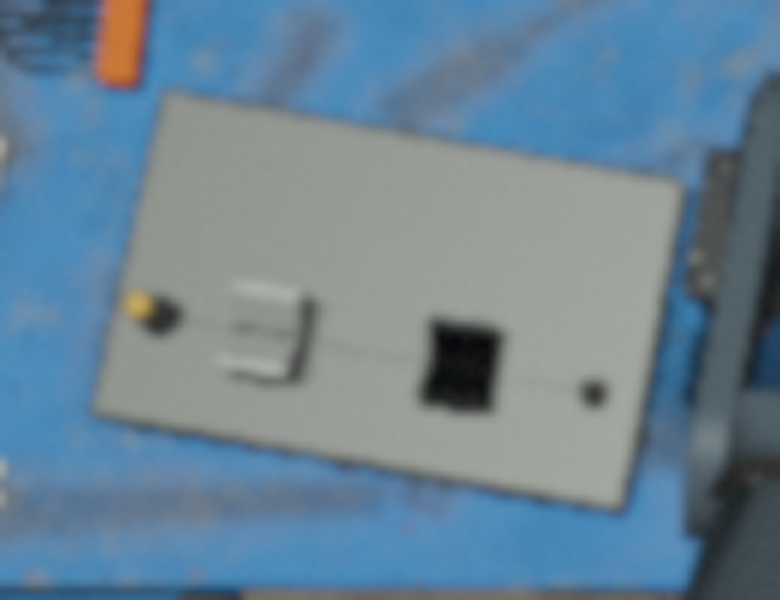

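View pics/s6c.png

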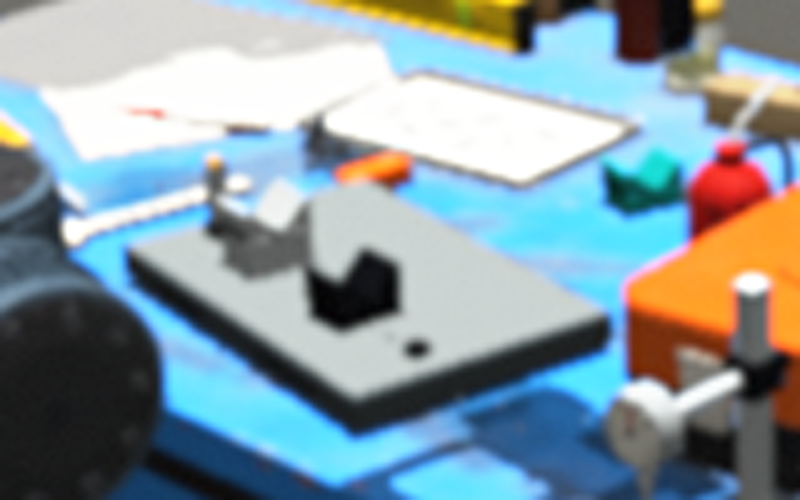

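```bash
python3 - <<'E'
from h import *
a=np.radians(-9.8)
def pl(u,v,z):
    p=ray("top",(u+.5)/6-.5+165,(v+.5)/6-.5+205,z);d=p-np.array([.5075,.3345,z]);print(p.round(4),"plate",(d[0]*np.cos(a)+d[1]*np.sin(a)).round(4),(-d[0]*np.sin(a)+d[1]*np.cos(a)).round(4))
pl(263,332,.0787);pl(463,367,.066);pl(160,316,.039);pl(593,393,.036);pl(139,305,.088)
E
```

```text
[0.4811 0.3989 0.0787] plate -0.037 0.059
[0.4627 0.2857 0.066 ] plate -0.0358 -0.0557
[0.4948 0.4678 0.039 ] plate -0.0352 0.1292
[0.4508 0.2135 0.036 ] plate -0.0353 -0.1289
[0.4953 0.4681 0.088 ] plate -0.0348 0.1296
```

Emit:
{"api": "jog_arm", "payload": {
  "increments": [
    [[0,0,-2,0,-0.05,0,-1],[0,0,-4,0.01,-0.1,0,-1],[0,0,-6,0.02,-0.15,0,-1],[0,0,-8.2,0.03,-0.2,0,-1],[0,0,-8.2,0.04,-0.25,0,-1],[0,0,-8.2,0.047,-0.3,0,-1],[0,0,-8.2,0.047,-0.35,0,-1],[0,0,-8.2,0.047,-0.4,0,-1]]
  ]
}}

```text
time: 14.75
position: [0.5316, -0.3487, 0.2716]
tool_rot: [0.699, -0.113, 0.113, -0.697]
ft_force: [1.5, -0.1, 0.4]
grip_width: 0.0872
```

```bash
python3 o.py
```

```text
14.75 [ 0.5316 -0.3487  0.2716] yaw -18.4 ydir [-0.001 -0.002 -1.   ] [ 1.5 -0.1  0.4] 0.0872
```

Emit:
{"api": "jog_arm", "payload": {
  "increments": [
    [[0,0,0,-0.001,-0.05,0,-1],[0,0,0,-0.001,-0.083,-0.02,-1],[0,0,0,-0.001,-0.083,-0.07,-1],[0,0,0,-0.001,-0.083,-0.12,-1],[0,0,0,-0.001,-0.083,-0.16,-1],[0,0,0,-0.001,-0.083,-0.18,-1],[0,0,0,-0.001,-0.083,-0.18,-1],[0,0,0,-0.001,-0.083,-0.18,-1]]
  ]
}}

```text
time: 15.55
position: [0.5313, -0.4314, 0.0919]
tool_rot: [0.699, -0.113, 0.113, -0.697]
ft_force: [-0.1, -0.4, -0.3]
grip_width: 0.0869
```

```bash
python3 o.py; python3 - <<'E'
from h import *
s=shot("scene","s7");t=shot("top","t7");crop(t,400,200,500,300,6,"t7c");crop(s,390,220,500,340,5,"s7c")
E
```

```text
15.55 [ 0.5313 -0.4314  0.0919] yaw -18.37 ydir [-0.001 -0.002 -1.   ] [-0.1 -0.4 -0.3] 0.0869
```

View pics/t7c.png

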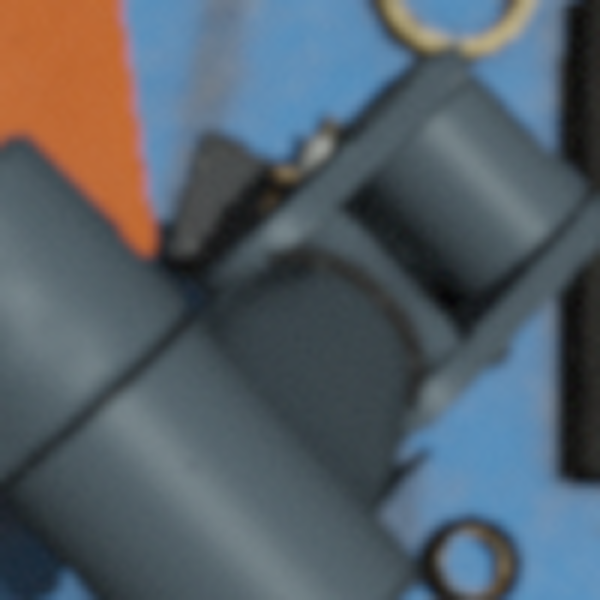

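View pics/s7c.png

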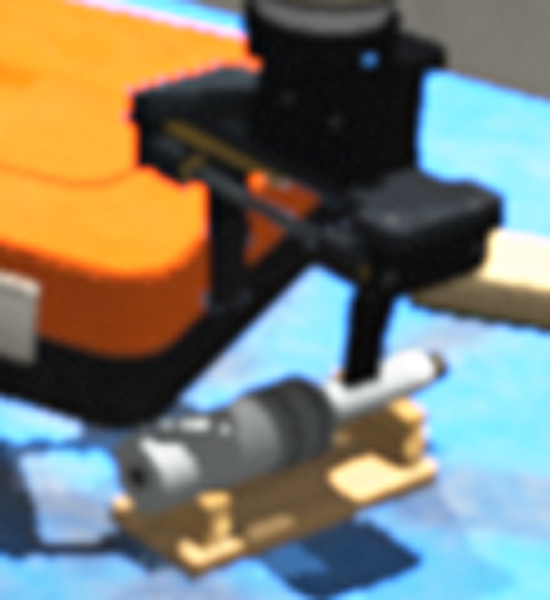

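```bash
python3 - <<'E'
from h import *
def P(n):
    c=camera_info(n);return np.array(c["K"])@np.c_[np.array(c["R"]),np.array(c["t"])]
for a,b in [((416,160),(463,236)),((424,243),(414,289)),((424,232),(430,283))]:
    X=cv2.triangulatePoints(P("top"),P("scene"),np.array(a,float),np.array(b,float)).ravel();X=X[:3]/X[3]
    print(X,proj("top",X),proj("scene",X))
for z in (.06,.08,.1,.12): print(z,ray("top",424,235,z),ray("scene",463,236,z),ray("top",416,160,z))
E
python3 - <<'E'
import cv2
s=cv2.imread("pics/scene0.png");cv2.imwrite("pics/c11.png",cv2.resize(s[225:310,370:480],None,fx=7,fy=7,interpolation=cv2.INTER_CUBIC))
s=cv2.imread("pics/top0.png");cv2.imwrite("pics/c12.png",cv2.resize(s[150:265,395:465],None,fx=5,fy=5,interpolation=cv2.INTER_CUBIC))
E
```

```text
[ 0.83332328 -0.31956464  0.10211049] [415.23644146 160.55365134] [463.96749969 235.71959307]
[ 0.53912743 -0.34211531  0.05748045] [421.63353613 244.9840324 ] [417.68485492 288.11640938]
[ 0.58556917 -0.35211631  0.05665355] [423.98507845 232.01194937] [430.02223452 282.99458167]
0.06 [ 0.57431426 -0.35107184  0.06      ] [ 0.91765132 -0.27697533  0.06      ] [ 0.84898334 -0.33119365  0.06      ]
0.08 [ 0.57098765 -0.34663286  0.08      ] [ 0.87582523 -0.29660284  0.08      ] [ 0.84251859 -0.32698178  0.08      ]
0.1 [ 0.56766104 -0.34219388  0.1       ] [ 0.83399914 -0.31623035  0.1       ] [ 0.83605384 -0.32276992  0.1       ]
0.12 [ 0.56433443 -0.3377549   0.12      ] [ 0.79217306 -0.33585786  0.12      ] [ 0.82958909 -0.31855805  0.12      ]
```

View pics/c11.png

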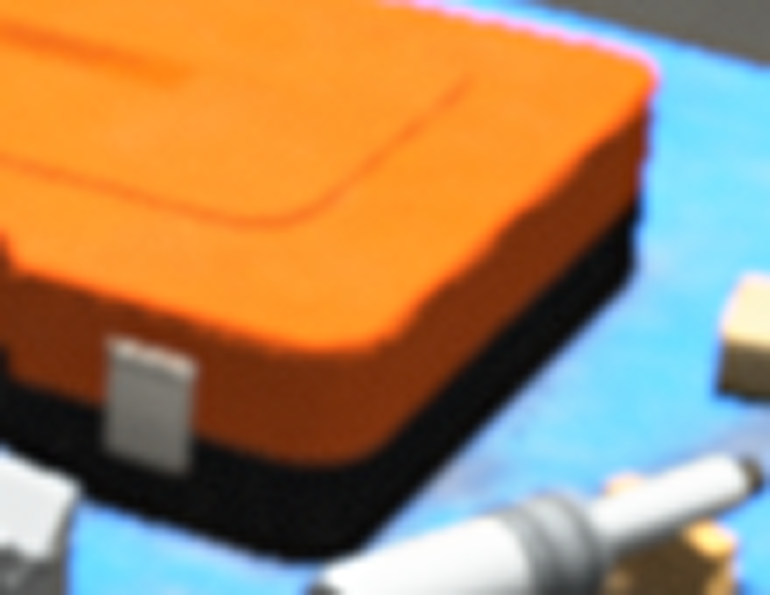

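View pics/c12.png

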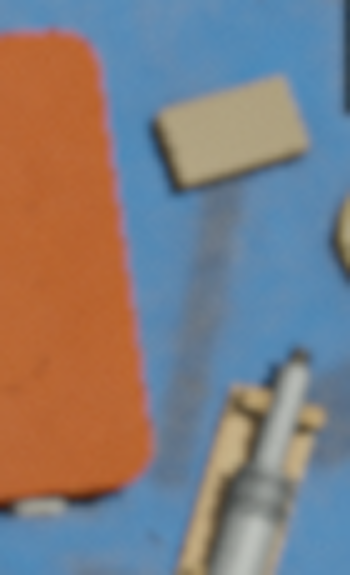

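The orange case's top is about 100 mm high and its right edge is close to where the gripper body would go. I'll tilt the tool 15° about the shaft axis, away from the case.

Emit:
{"api": "jog_arm", "payload": {
  "increments": [
    [[7,-2.3,0,0,0.002,0,-1],[14.2,-4.7,0,0.001,0.0045,0,-1],[14.2,-4.7,0,0.001,0.0045,-0.01,-1],[14.2,-4.7,0,0.001,0.0045,-0.03,-1],[14.2,-4.7,0,0.001,0.0045,-0.03,-1],[14.2,-4.7,0,0.001,0.0045,-0.03,-1]]
  ]
}}

```text
time: 16.25
position: [0.5332, -0.4271, 0.064]
tool_rot: [-0.603, 0.097, -0.127, 0.781]
ft_force: [0.5, 0.1, 0.1]
grip_width: 0.0868
```

```bash
python3 o.py; python3 - <<'E'
from h import *
s=shot("scene","s8");crop(s,390,220,500,340,5,"s8c")
E
```

```text
16.25 [ 0.5332 -0.4271  0.064 ] yaw -18.36 ydir [ 0.081  0.24  -0.967] [0.5 0.1 0.1] 0.0868
```

View pics/s8c.png

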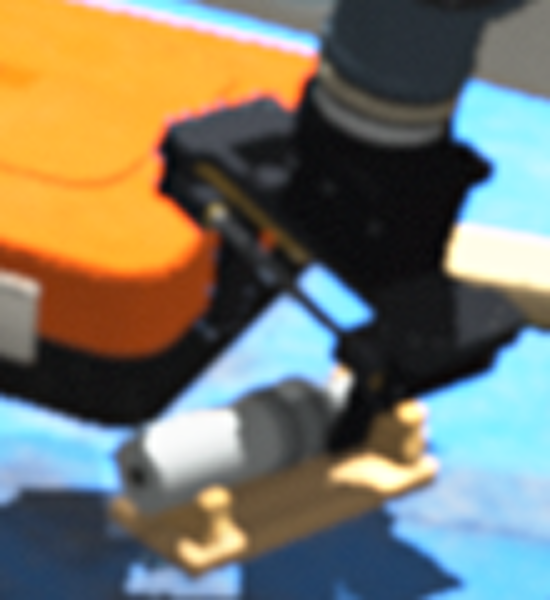

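Emit:
{"api": "jog_arm", "payload": {
  "increments": [
    [[0,0,0,-0.001,0,-0.02,-1],[0,0,0,-0.001,0,-0.03,-1],[0,0,0,-0.001,0,-0.034,-1],[0,0,0,-0.001,0,-0.034,-0.6],[0,0,0,-0.001,0,-0.034,-0.3]]
  ]
}}

```text
time: 16.8
position: [0.533, -0.4278, 0.0312]
tool_rot: [-0.604, 0.096, -0.127, 0.781]
ft_force: [-0.1, -0.1, 1.5]
grip_width: 0.078
```

```bash
python3 o.py; python3 - <<'E'
from h import *
s=shot("scene","s9");crop(s,390,220,500,340,5,"s9c")
E
```

```text
16.8 [ 0.533  -0.4278  0.0312] yaw -18.36 ydir [ 0.083  0.238 -0.968] [-0.1 -0.1  1.5] 0.078
```

View pics/s9c.png

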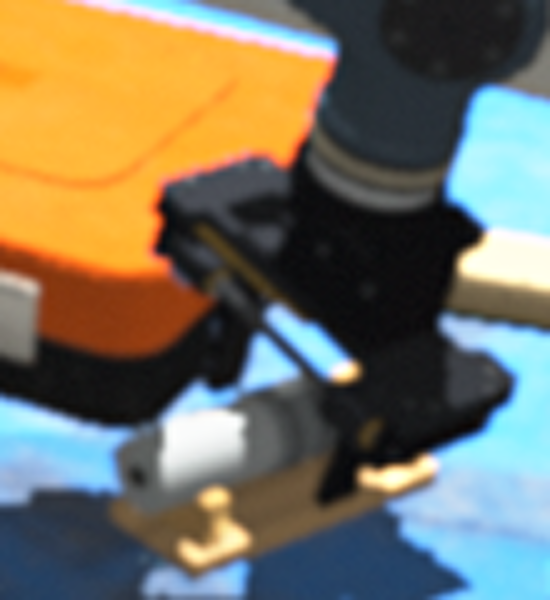

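```bash
python3 - <<'E'
from h import *
from scipy.spatial.transform import Rotation as R
o=get_obs();M=R.from_quat(o["tool_rot"]).as_matrix();T=o["position"]
f=lambda X:((proj("scene",X)-[390,220])*5+2).round()
print("tips",f(T-.042*M[:,2]),f(T+.042*M[:,2]),"G",f(T-.0187*M[:,1]),T-.0187*M[:,1])
s=M[:,0]
for k in(-94,-18,18,96,112): print(k,f(T-.0187*M[:,1]+s*k/1000))
E
```

```text
tips [330. 500.] [223. 392.] G [284. 419.] [ 0.53146446 -0.43242665  0.04941773]
-94 [141. 472.]
-18 [258. 429.]
18 [311. 409.]
96 [422. 368.]
112 [444. 360.]
```

Emit:
{"api": "jog_arm", "payload": {
  "increments": [
    [[0,0,0,0,0,-0.002,-0.1],[0,0,0,0,0,-0.002,0.1],[0,0,0,0,0,-0.002,0.2],[0,0,0,0,0,-0.002,0.2],[0,0,0,0,0,-0.002,0.2],[0,0,0,0,0,-0.002,0.2],[0,0,0,0,0,-0.002,0.2]]
  ],
  "squeeze": 45
}}

```text
time: 17.55
position: [0.5326, -0.4297, 0.0292]
tool_rot: [-0.605, 0.096, -0.128, 0.78]
ft_force: [-1.7, -4.8, -1.7]
grip_width: 0.0432
```

```bash
python3 o.py
```

```text
17.55 [ 0.5326 -0.4297  0.0292] yaw -18.36 ydir [ 0.083  0.235 -0.968] [-1.7 -4.8 -1.7] 0.0432
```

Emit:
{"api": "jog_arm", "payload": {
  "increments": [
    [[0,0,0,0,0,0,0.2],[0,0,0,0,0,0.01,0.2],[0,0,0,0,0,0.03,0.2],[0,0,0,0,0,0.06,0.2],[0,0,0,0,0,0.09,0.2],[0,0,0,0,0,0.09,0.2]]
  ]
}}

```text
time: 18.15
position: [0.5348, -0.4308, 0.1237]
tool_rot: [-0.607, 0.093, -0.129, 0.779]
ft_force: [0.5, -1.2, -4.9]
grip_width: 0.0431
```

```bash
python3 o.py; python3 - <<'E'
from h import *
s=shot("scene","s10");crop(s,390,180,500,340,4.9,"s10c")
E
```

```text
18.15 [ 0.5348 -0.4308  0.1237] yaw -18.34 ydir [ 0.088  0.23  -0.969] [ 0.5 -1.2 -4.9] 0.0431
```

View pics/s10c.png

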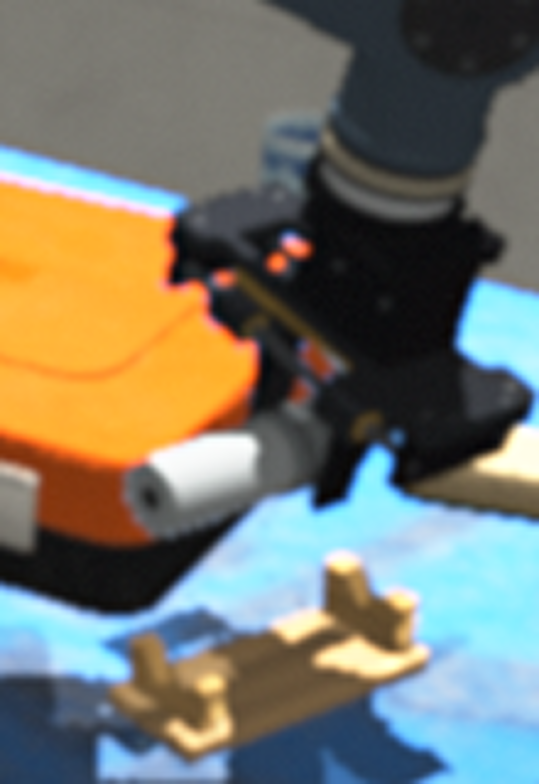

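Emit:
{"api": "jog_arm", "payload": {
  "increments": [
    [[0,0,0,0,0,0.05,0.2],[-6,2.3,0,0,0,0.1,0.2],[-13.3,5.1,0,0,0,0.15,0.2],[-13.3,5.1,0,0,0,0.17,0.2],[-13.3,5.1,0,0,0,0.17,0.2],[-13.3,5.1,0,0,0,0.17,0.2]]
  ]
}}

```text
time: 18.8
position: [0.5326, -0.4284, 0.2879]
tool_rot: [-0.696, 0.115, -0.11, 0.7]
ft_force: [-0.8, 0.0, -6.3]
grip_width: 0.0431
```

```bash
python3 o.py
```

```text
18.8 [ 0.5326 -0.4284  0.2879] yaw -18.29 ydir [-0.006  0.007 -1.   ] [-0.8  0.  -6.3] 0.0431
```

Emit:
{"api": "jog_arm", "payload": {
  "increments": [
    [[0,0,6,0,0.04,0,0.2],[0,0,12,0,0.085,0,0.2],[0,0,18,-0.005,0.13,0,0.2],[0,0,24,-0.01,0.175,0,0.2],[0,0,30,-0.015,0.22,0,0.2],[0,0,36,-0.02,0.265,0,0.2],[0,0,42,-0.025,0.31,0,0.2],[0,0,48,-0.03,0.355,0,0.2]]
  ]
}}

```text
time: 19.6
position: [0.4998, -0.0716, 0.2838]
tool_rot: [-0.68, -0.176, 0.188, 0.686]
ft_force: [0.3, 0.5, -5.3]
grip_width: 0.043
```

```bash
python3 o.py
```

```text
19.6 [ 0.4998 -0.0716  0.2838] yaw 29.84 ydir [-0.018  0.004 -1.   ] [ 0.3  0.5 -5.3] 0.043
```

Emit:
{"api": "jog_arm", "payload": {
  "increments": [
    [[0,0,6,0,0.045,0,0.2],[0,0,12,-0.005,0.09,0,0.2],[0,0,18,-0.01,0.135,0,0.2],[0,0,24,-0.01,0.18,0,0.2],[0,0,30,-0.015,0.225,0,0.2],[0,0,36,-0.02,0.27,0,0.2],[0,0,42,-0.025,0.315,0,0.2],[0,0,48,-0.026,0.36,0,0.2]]
  ]
}}

```text
time: 20.4
position: [0.471, 0.2888, 0.2795]
tool_rot: [-0.548, -0.435, 0.455, 0.551]
ft_force: [1.1, 0.2, -5.0]
grip_width: 0.0429
```

```bash
python3 o.py
```

```text
20.4 [0.471  0.2888 0.2795] yaw 78.02 ydir [-0.024 -0.013 -1.   ] [ 1.1  0.2 -5. ] 0.0429
```

Emit:
{"api": "jog_arm", "payload": {
  "increments": [
    [[0.7,-1.4,2.2,0.0025,0.04,-0.02,0.2],[0.7,-1.4,2.2,0.0025,0.0547,-0.06,0.2],[0.7,-1.4,2.2,0.0025,0.0547,-0.1,0.2],[0.7,-1.4,2.2,0.0025,0.0547,-0.14,0.2],[0.7,-1.4,2.2,0.0025,0.0547,-0.15,0.2],[0.7,-1.4,2.2,0.0025,0.0547,-0.15,0.2],[0.7,-1.4,2.2,0.0025,0.0547,-0.15,0.2]]
  ]
}}

```text
time: 21.1
position: [0.4743, 0.3433, 0.1296]
tool_rot: [0.542, 0.455, -0.455, -0.541]
ft_force: [1.2, 0.6, -3.9]
grip_width: 0.0429
```

```bash
python3 o.py; python3 - <<'E'
from h import *
s=shot("scene","s11");t=shot("top","t11");crop(s,170,140,330,260,5,"s11c");crop(t,165,205,295,305,6,"t11c")
E
```

```text
21.1 [0.4743 0.3433 0.1296] yaw 80.15 ydir [ 0.001 -0.001 -1.   ] [ 1.2  0.6 -3.9] 0.0429
```

View pics/s11c.png

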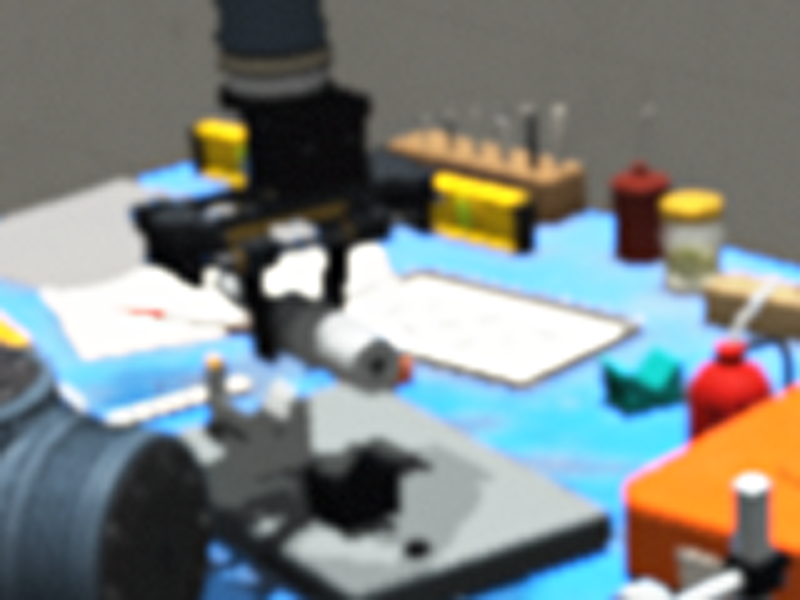

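View pics/t11c.png

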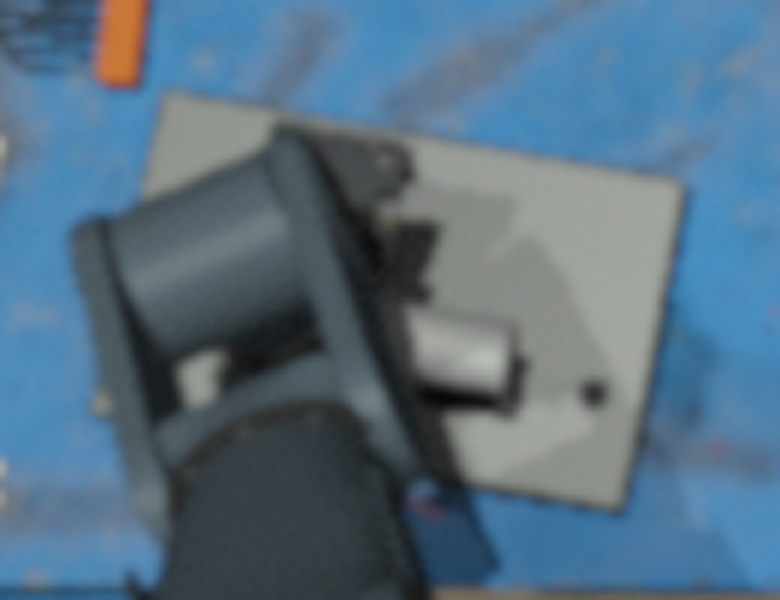

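```bash
python3 - <<'E'
from h import *
from scipy.spatial.transform import Rotation as R
o=get_obs();M=R.from_quat(o["tool_rot"]).as_matrix();T=o["position"];G=T-.0187*M[:,1];s=M[:,0]
f=lambda X:((proj("scene",X)-[170,140])*5+2).round()
g=lambda X:((proj("top",X)-[165,205])*6+2.5).round()
for k in(-94,-18,18,96,112): print(k,f(G+s*k/1000),g(G+s*k/1000))
for th in(2,4): print(th,f(G-.094*s-[0,0,.094*np.sin(np.radians(th))]))
E
python3 - <<'E'
import cv2
s=cv2.imread("pics/s11.png");cv2.imwrite("pics/c13.png",cv2.resize(s[185:265,205:280],None,fx=8,fy=8,interpolation=cv2.INTER_CUBIC))
E
```

```text
-94 [373. 364.] [504. 358.]
-18 [312. 332.] [369. 334.]
18 [284. 317.] [304. 323.]
96 [227. 287.] [165. 298.]
112 [216. 281.] [137. 293.]
2 [373. 369.]
4 [373. 374.]
```

View pics/c13.png

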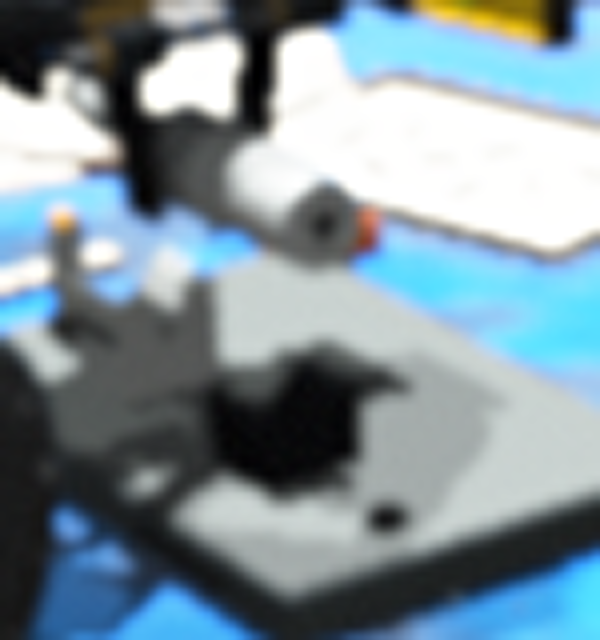

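Emit:
{"api": "jog_arm", "payload": {
  "increments": [
    [[0,0,0,-0.0005,0.0005,-0.03,0.2],[0,0,0,-0.0005,0.0005,-0.055,0.2],[0,0,0,-0.0005,0.0005,-0.066,0.2],[0,0,0,-0.0005,0.0005,-0.07,0.2],[0,0,0,-0.0005,0.0005,-0.07,0.2]]
  ]
}}

```text
time: 21.7
position: [0.4754, 0.3447, 0.0621]
tool_rot: [0.542, 0.457, -0.454, -0.54]
ft_force: [0.2, -0.0, -5.6]
grip_width: 0.043
```

```bash
python3 o.py; python3 - <<'E'
from h import *
s=shot("scene","s12");crop(s,190,170,290,260,7,"s12c")
E
```

```text
21.7 [0.4754 0.3447 0.0621] yaw 80.17 ydir [ 0.005  0.001 -1.   ] [ 0.2 -0.  -5.6] 0.043
```

View pics/s12c.png

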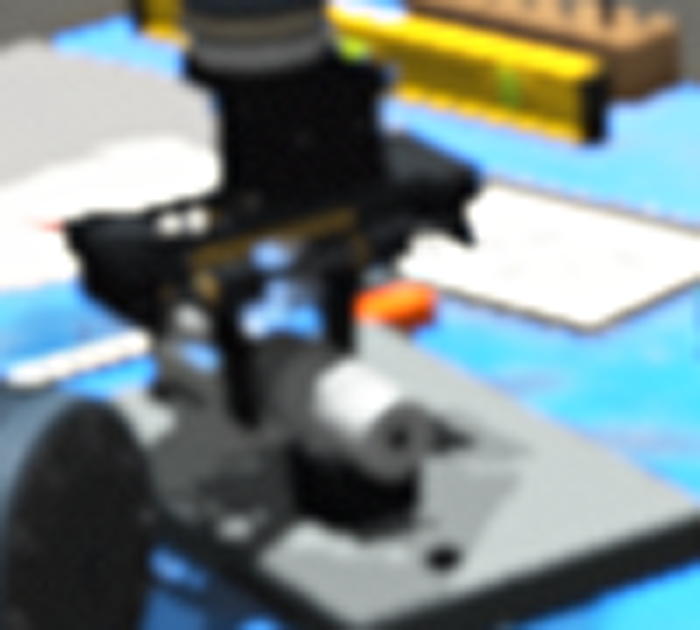

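Emit:
{"api": "jog_arm", "payload": {
  "increments": [
    [[0,0,0,-0.0015,-0.0005,-0.002,0.2],[0,0,0,-0.0015,-0.0005,-0.004,0.2],[0,0,0,-0.0015,-0.0005,-0.0055,0.2],[0,0,0,-0.0015,-0.0005,-0.0055,0.2]]
  ]
}}

```text
time: 22.15
position: [0.4741, 0.3443, 0.0571]
tool_rot: [0.542, 0.457, -0.453, -0.54]
ft_force: [0.2, -0.2, -5.0]
grip_width: 0.043
```

```bash
python3 o.py
```

```text
22.15 [0.4741 0.3443 0.0571] yaw 80.17 ydir [ 0.006  0.001 -1.   ] [ 0.2 -0.2 -5. ] 0.043
```

Emit:
{"api": "jog_arm", "payload": {
  "increments": [
    [[0,0,0,0,0,-0.001,0.2],[0,0,0,0,0,-0.0015,0.2],[0,0,0,0,0,-0.0015,0.2]]
  ]
}}

```text
time: 22.45
position: [0.4741, 0.3444, 0.0567]
tool_rot: [0.542, 0.458, -0.453, -0.54]
ft_force: [-3.8, -0.9, 5.0]
grip_width: 0.0426
```

```bash
python3 o.py
```

```text
22.45 [0.4741 0.3444 0.0567] yaw 80.2 ydir [ 0.007  0.001 -1.   ] [-3.8 -0.9  5. ] 0.0426
```

Emit:
{"api": "jog_arm", "payload": {
  "increments": [
    [[0,0,0,0,0,0,0],[0,0,0,0,0,0,-0.1],[0,0,0,0,0,0,-0.3],[0,0,0,0,0,0,-0.6],[0,0,0,0,0,0,-0.9],[0,0,0,0,0,0,-0.9],[0,0,0,0,0,0.03,-0.9],[0,0,0,0,0,0.08,-0.9]]
  ]
}}

```text
time: 23.25
position: [0.4718, 0.3431, 0.1342]
tool_rot: [0.541, 0.455, -0.456, -0.541]
ft_force: [0.0, 0.6, 0.2]
grip_width: 0.081
```

```bash
python3 o.py
```

```text
23.25 [0.4718 0.3431 0.1342] yaw 80.18 ydir [-0.001 -0.002 -1.   ] [0.  0.6 0.2] 0.081
```

Emit:
{"api": "jog_arm", "payload": {
  "increments": [
    [[0,0,-2,0,0,0.05,-1],[0,0,-10,0,-0.03,0.1,-1],[0,0,-18,0,-0.08,0.14,-1],[0,0,-26,0,-0.13,0.14,-1],[0,0,-34,0,-0.18,0.14,-1],[0,0,-42,0,-0.23,0.14,-1],[0,0,-50,-0.01,-0.28,0.14,-1],[0,0,-55,-0.02,-0.33,0.14,-1]]
  ]
}}

```text
time: 24.05
position: [0.4552, 0.0303, 0.2746]
tool_rot: [0.691, 0.152, -0.153, -0.69]
ft_force: [1.0, -1.3, 0.2]
grip_width: 0.0869
```

```bash
python3 o.py;python3 - <<'E'
from h import *
s=shot("scene","s13");t=shot("top","t13");crop(t,165,205,295,305,6,"t13c");crop(s,190,180,290,260,7,"s13c")
E
```

```text
24.05 [0.4552 0.0303 0.2746] yaw 24.94 ydir [-0.001 -0.001 -1.   ] [ 1.  -1.3  0.2] 0.0869
```

View pics/t13c.png

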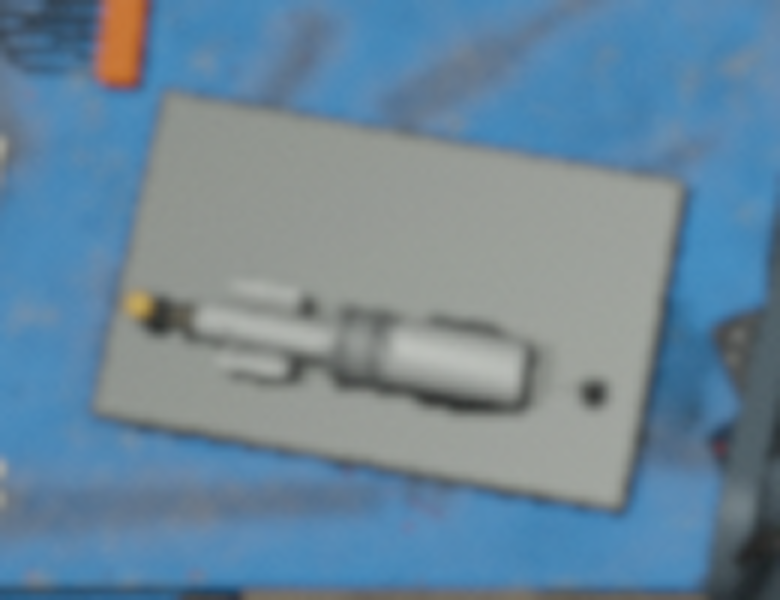

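View pics/s13c.png

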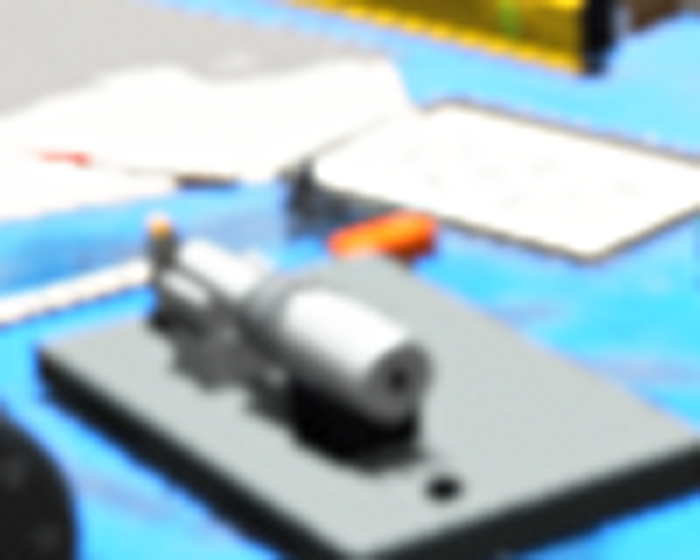

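```bash
python3 - <<'E'
from h import *
a=np.radians(-9.8)
def pl(n,u,v,z):
    p=ray(n,u,v,z);d=p-np.array([.5075,.3345,z]);print(n,p.round(4),"plate",(d[0]*np.cos(a)+d[1]*np.sin(a)).round(4),(-d[0]*np.sin(a)+d[1]*np.cos(a)).round(4))
for u,v in((362,347),(527,377),(172,314)): pl("top",(u+.5)/6-.5+165,(v+.5)/6-.5+205,.0743)
pl("scene",398.5/7-.5+190,378.5/7-.5+180,.0743)
# collar edges
E
python3 - <<'E'
import cv2
s=cv2.imread("pics/t13.png");cv2.imwrite("pics/c14.png",cv2.resize(s[248:278,182:257],None,fx=10,fy=10,interpolation=cv2.INTER_CUBIC))
E
```

```text
top [0.4732 0.3428 0.0743] plate -0.0352 0.0023
top [0.4563 0.2477 0.0743] plate -0.0357 -0.0942
top [0.4918 0.4524 0.0743] plate -0.0355 0.1135
scene [0.464  0.2539 0.0743] plate -0.0292 -0.0868
```

View pics/c14.png

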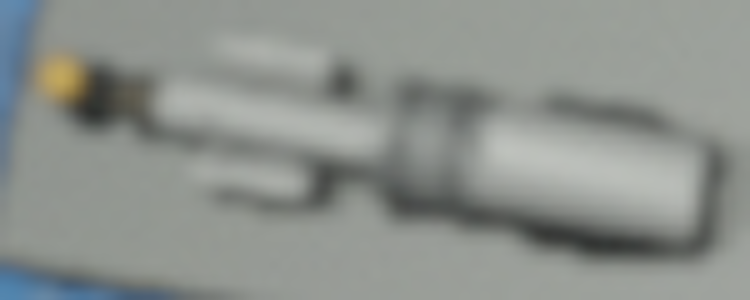

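```bash
python3 - <<'E'
from h import *
a=np.radians(-9.8);ex=np.array([np.cos(a),np.sin(a),0]);ey=np.array([-np.sin(a),np.cos(a),0]);O=np.array([.5075,.3345,0])
im=cv2.resize(cv2.imread("pics/s13.png")[185:250,195:275],None,fx=9.9,fy=9.9,interpolation=cv2.INTER_CUBIC)
g=lambda x,y,z:tuple(((proj("scene",O+ex*x+ey*y+[0,0,z])-[195,185]+.5)*9.9).astype(int).tolist())
for y in(-.0915,-.0155,.0205,.0985,.1145): cv2.circle(im,g(-.035,y,.0743),3,(0,0,255),-1)
th=np.linspace(0,2*np.pi,40)
for y,r in((-.0915,.02),(-.0155,.022),(.0205,.022),(.0985,.011)):
    cv2.polylines(im,[np.array([g(-.035+r*np.cos(t),y,.0743+r*np.sin(t)) for t in th])],True,(0,255,0),1)
for z in(.03,.088): cv2.circle(im,g(-.035,.13,z),3,(255,0,0),-1)
cv2.circle(im,g(-.035,-.13,.036),3,(255,0,0),-1)
for p in((-.1,-.16),(.1,-.16),(-.1,.16)): cv2.circle(im,g(*p,.03),3,(255,0,255),-1)
cv2.imwrite("pics/c15.png",im)
E
```

```text
(no output)
```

View pics/c15.png

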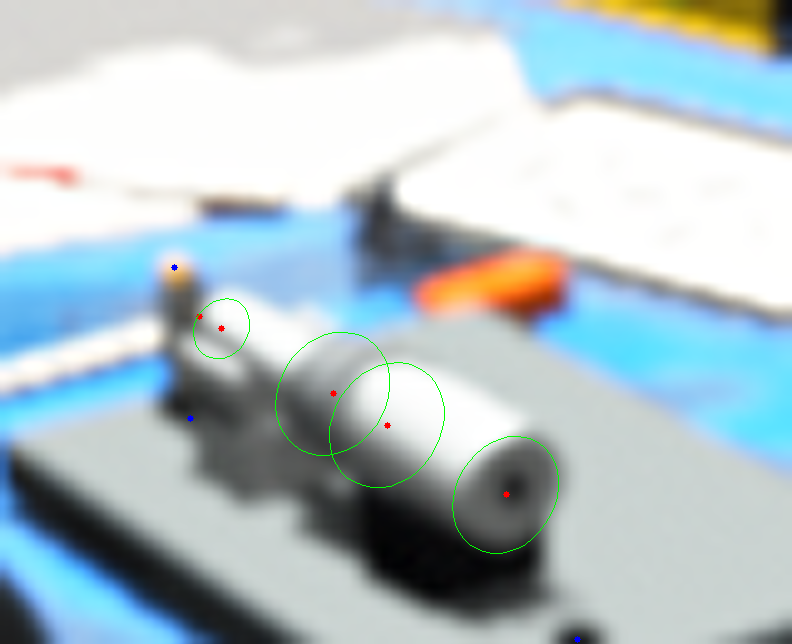

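Emit:
{"api": "jog_arm", "payload": {
  "increments": [
    [[0,0,-8,-0.01,-0.04,0,-1],[0,0,-16,-0.02,-0.08,0,-1],[0,0,-24,-0.0252,-0.125,0,-1],[0,0,-28,-0.0252,-0.125,-0.02,-1],[0,0,-28,-0.0252,-0.125,-0.05,-1],[0,0,-28,-0.0252,-0.125,-0.07,-1],[0,0,-28,-0.0252,-0.125,-0.07,-1]]
  ]
}}

```text
time: 24.85
position: [0.4278, -0.0966, 0.2023]
tool_rot: [-0.706, 0.024, -0.017, 0.707]
ft_force: [-0.4, -0.1, 0.2]
grip_width: 0.0869
```

```bash
python3 o.py;python3 - <<'E'
from h import *
s=shot("scene","s14");crop(s,260,180,360,305,6,"s14c")
E
```

```text
24.85 [ 0.4278 -0.0966  0.2023] yaw -3.31 ydir [-0.009  0.002 -1.   ] [-0.4 -0.1  0.2] 0.0869
```

View pics/s14c.png

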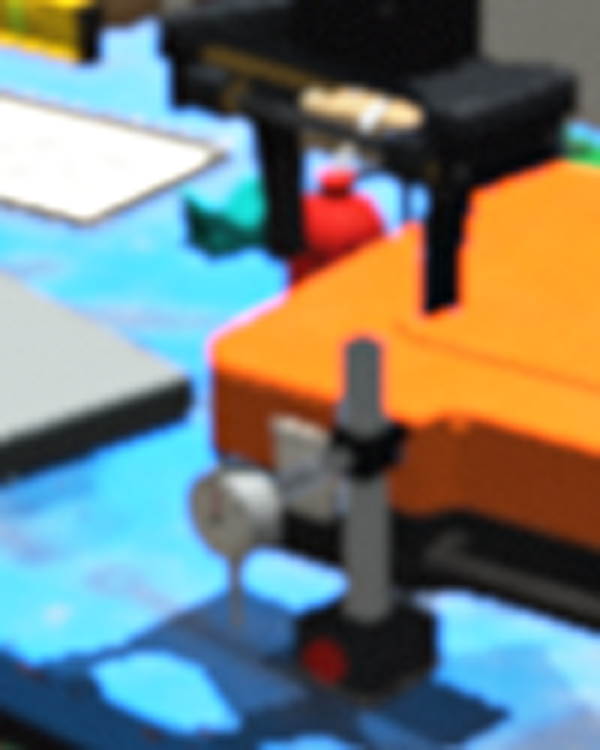

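Emit:
{"api": "jog_arm", "payload": {
  "increments": [
    [[0,-0.4,0,0.002,0.002,-0.03,-1],[0,-0.4,0,0.002,0.002,-0.06,-1],[0,-0.4,0,0.002,0.002,-0.064,-1],[0,-0.4,0,0.002,0.002,-0.064,-0.6],[0,-0.4,0,0.002,0.002,-0.064,-0.2],[0,-0.4,0,0.002,0.002,-0.064,-0.2]]
  ],
  "squeeze": 30
}}

```text
time: 25.5
position: [0.4322, -0.0956, 0.1411]
tool_rot: [0.707, -0.019, 0.022, -0.706]
ft_force: [0.6, -0.1, -0.1]
grip_width: 0.0711
```

```bash
python3 o.py;python3 - <<'E'
from h import *
s=shot("scene","s15");crop(s,260,180,360,305,6,"s15c")
E
```

```text
25.5 [ 0.4322 -0.0956  0.1411] yaw -3.28 ydir [ 0.004 -0.001 -1.   ] [ 0.6 -0.1 -0.1] 0.0711
```

View pics/s15c.png

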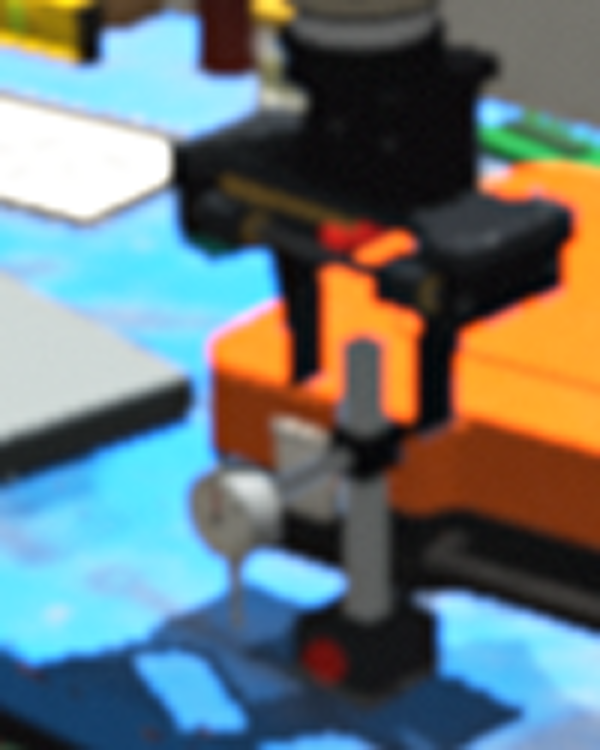

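Emit:
{"api": "jog_arm", "payload": {
  "increments": [
    [[0,-0.2,0,-0.0015,0.001,-0.002,0.1],[0,-0.2,0,-0.0015,0.001,-0.002,0.4],[0,-0.2,0,-0.0015,0.001,-0.002,0.7],[0,-0.2,0,-0.0015,0.001,-0.002,0.8],[0,-0.2,0,-0.0015,0.001,-0.002,0.8],[0,-0.2,0,-0.0015,0.001,-0.002,0.8],[0,-0.2,0,-0.0015,0.001,-0.002,0.8],[0,-0.2,0,-0.0015,0.001,-0.002,0.8]]
  ],
  "squeeze": 35
}}

```text
time: 26.35
position: [0.4303, -0.0946, 0.1389]
tool_rot: [0.707, -0.018, 0.023, -0.707]
ft_force: [-0.6, 0.4, -0.6]
grip_width: 0.0153
```

Emit:
{"api": "jog_arm", "payload": {
  "increments": [
    [[0,0,0,0,0,0,0.8],[0,0,0,0,0,0,0.8],[0,0,0,0,0,0,0.8],[0,0,0,0,0,0,0.8]]
  ]
}}

```text
time: 26.75
position: [0.4303, -0.0946, 0.1389]
tool_rot: [0.707, -0.018, 0.023, -0.706]
ft_force: [-0.5, 0.1, -0.2]
grip_width: 0.016
```

```bash
python3 o.py
```

```text
26.75 [ 0.4303 -0.0946  0.1389] yaw -3.27 ydir [ 0.007 -0.001 -1.   ] [-0.5  0.1 -0.2] 0.016
```

Emit:
{"api": "jog_arm", "payload": {
  "increments": [
    [[0,0,0,0,0,0.01,0.8],[0,0,0,0,0,0.03,0.8],[0,0,0,0,0,0.06,0.8],[0,0,0,0,0,0.09,0.8],[0,0,0,0,0,0.12,0.8],[0,0,0,0,0,0.14,0.8],[0,0,0,0,0,0.14,0.8],[0,0,0,0,0,0.14,0.8]]
  ]
}}

```text
time: 27.55
position: [0.4295, -0.094, 0.2783]
tool_rot: [0.707, -0.018, 0.022, -0.707]
ft_force: [-1.6, -0.4, -7.0]
grip_width: 0.0153
```

```bash
python3 o.py
```

```text
27.55 [ 0.4295 -0.094   0.2783] yaw -3.27 ydir [ 0.006 -0.    -1.   ] [-1.6 -0.4 -7. ] 0.0153
```

Emit:
{"api": "jog_arm", "payload": {
  "increments": [
    [[0,0,0,0,0.02,0,0.8],[0,0,-1,0.01,0.05,0,0.8],[0,0,-2,0.02,0.085,0,0.8],[0,0,-3,0.03,0.12,0,0.8],[0,0,-4,0.045,0.155,0,0.8],[0,0,-5,0.055,0.19,0,0.8],[0,0,-6,0.065,0.22,0,0.8],[0,0,-6.5,0.07,0.24,0,0.8]]
  ]
}}

```text
time: 28.35
position: [0.4985, 0.1481, 0.2756]
tool_rot: [0.705, -0.059, 0.06, -0.704]
ft_force: [0.8, -0.2, -5.7]
grip_width: 0.0159
```

```bash
python3 o.py;python3 - <<'E'
from h import *
s=shot("scene","s16");crop(s,200,100,360,260,4,"s16c")
E
```

```text
28.35 [0.4985 0.1481 0.2756] yaw -9.71 ydir [ 0.001 -0.    -1.   ] [ 0.8 -0.2 -5.7] 0.0159
```

View pics/s16c.png

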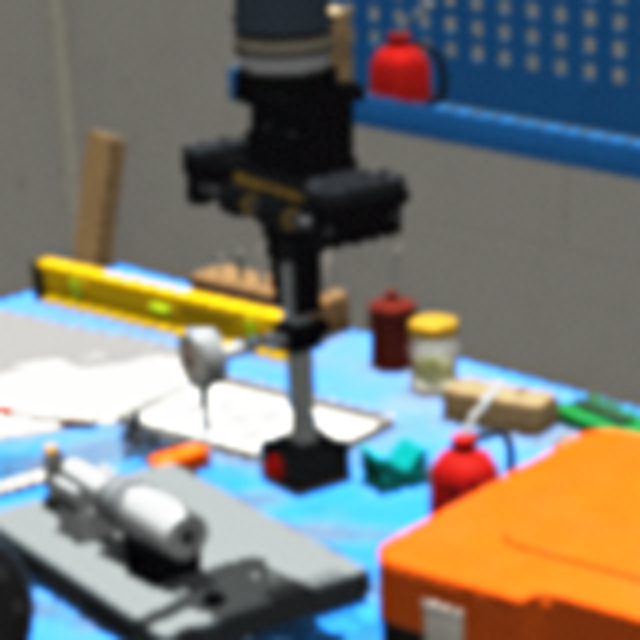

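```bash
python3 - <<'E'
from h import *
T=get_obs()["position"]
for dz in(.02,-.01,-.10): print(((proj("scene",T+[0,0,dz])-[200,100])*4+2).round(1))
im=cv2.resize(cv2.imread("pics/s16.png")[150:225,240:295],None,fx=10,fy=10,interpolation=cv2.INTER_CUBIC);
for dz in np.arange(-.1,.03,.01): cv2.circle(im,tuple(((proj("scene",T+[0,0,dz])-[240,150]+.5)*10).astype(int).tolist()),2,(0,0,255),-1)
cv2.imwrite("pics/c16.png",im)
E
```

```text
[294.1 286. ]
[296.1 324.4]
[301.9 436. ]
```

View pics/c16.png

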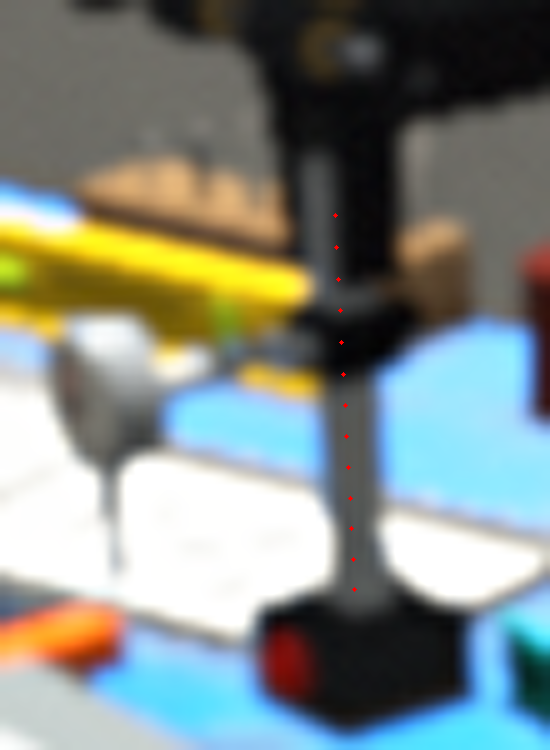

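Emit:
{"api": "jog_arm", "payload": {
  "increments": [
    [[0,0,0,0.012,0.03,0,0.8],[0,0,0,0.024,0.07,0,0.8],[0,0,0,0.036,0.11,0,0.8],[0,0,0,0.048,0.15,0,0.8],[0,0,0,0.0587,0.18,0,0.8],[0,0,0,0.0587,0.1804,-0.03,0.8],[0,0,0,0.0587,0.1804,-0.06,0.8],[0,0,0,0.0587,0.1804,-0.075,0.8]]
  ]
}}

```text
time: 29.2
position: [0.5537, 0.3299, 0.194]
tool_rot: [0.705, -0.063, 0.056, -0.704]
ft_force: [-0.2, -0.2, -7.2]
grip_width: 0.0158
```

Emit:
{"api": "jog_arm", "payload": {
  "increments": [
    [[0,0,0,0,0,0,0.8]]
  ]
}}

```text
time: 29.3
position: [0.5506, 0.3286, 0.1886]
tool_rot: [0.707, -0.066, 0.053, -0.702]
ft_force: [-1.0, 0.6, -6.2]
grip_width: 0.0159
```

```bash
python3 o.py;python3 - <<'E'
from h import *
s=shot("scene","s17");t=shot("top","t17");crop(s,180,120,310,260,5,"s17c");crop(t,165,205,295,305,6,"t17c")
E
```

```text
29.3 [0.5506 0.3286 0.1886] yaw -9.66 ydir [-0.02  -0.005 -1.   ] [-1.   0.6 -6.2] 0.0159
```

View pics/s17c.png

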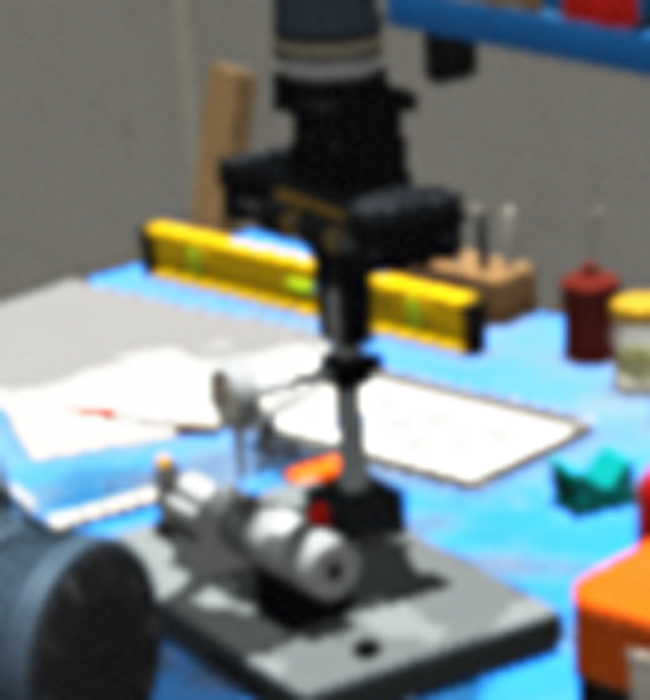

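View pics/t17c.png

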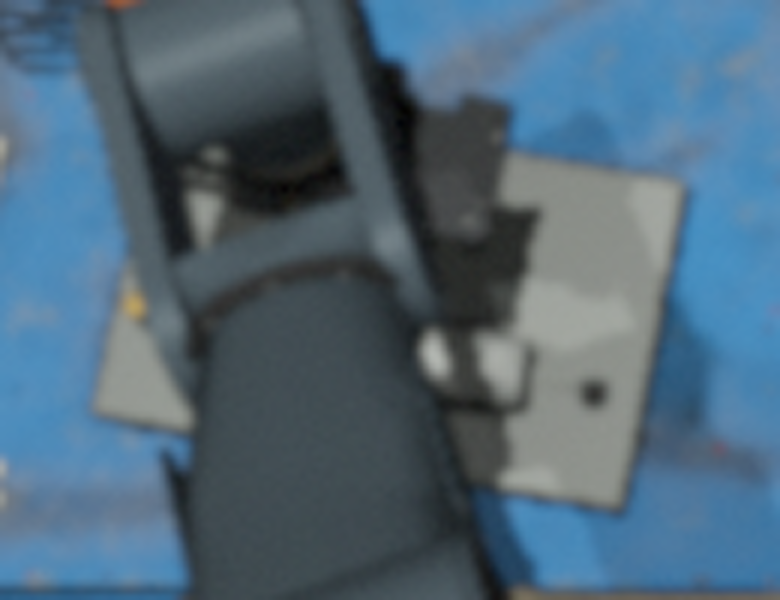

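Emit:
{"api": "jog_arm", "payload": {
  "increments": [
    [[0.3,-1.1,0,0.0066,0,0.002,0.8],[0.3,-1.1,0,0.0066,0,0.002,0.8],[0.3,-1.1,0,0.0066,0,0.002,0.8],[0.3,-1.1,0,0.0066,0,0.002,0.8]]
  ]
}}

```text
time: 29.8
position: [0.5585, 0.329, 0.1938]
tool_rot: [-0.704, 0.058, -0.061, 0.705]
ft_force: [-1.0, -0.5, -6.2]
grip_width: 0.0158
```

```bash
python3 o.py;python3 - <<'E'
from h import *
a=np.radians(-9.8);ex=np.array([np.cos(a),np.sin(a),0]);ey=np.array([-np.sin(a),np.cos(a),0]);O=np.array([.5075,.3345,0])
T=get_obs()["position"]
s=shot("scene","s18")
im=cv2.resize(s[170:245,205:270],None,fx=10,fy=10,interpolation=cv2.INTER_CUBIC)
g=lambda X:tuple(((proj("scene",X)-[205,170]+.5)*10).astype(int).tolist())
b=T[2]-.139
tip=lambda z:T*[1,1,0]-.085*ex+[0,0,z]
for z in np.arange(0.0613,.10,.005): cv2.circle(im,g(tip(b+z)),2,(0,0,255),-1)
for z in np.arange(0.034,.12,.01): cv2.circle(im,g(T*[1,1,0]+[0,0,b+z]),2,(0,0,255),-1)
cv2.circle(im,g(O-.035*ex+.0025*ey+[0,0,.0963]),4,(0,255,0),-1)
cv2.imwrite("pics/c18.png",im)
d=T-O;print(d@ex,d@ey)
E
```

```text
29.8 [0.5585 0.329  0.1938] yaw -9.68 ydir [ 0.004  0.002 -1.   ] [-1.  -0.5 -6.2] 0.0158
0.0511905894719897 0.003225750822881333
```

View pics/c18.png

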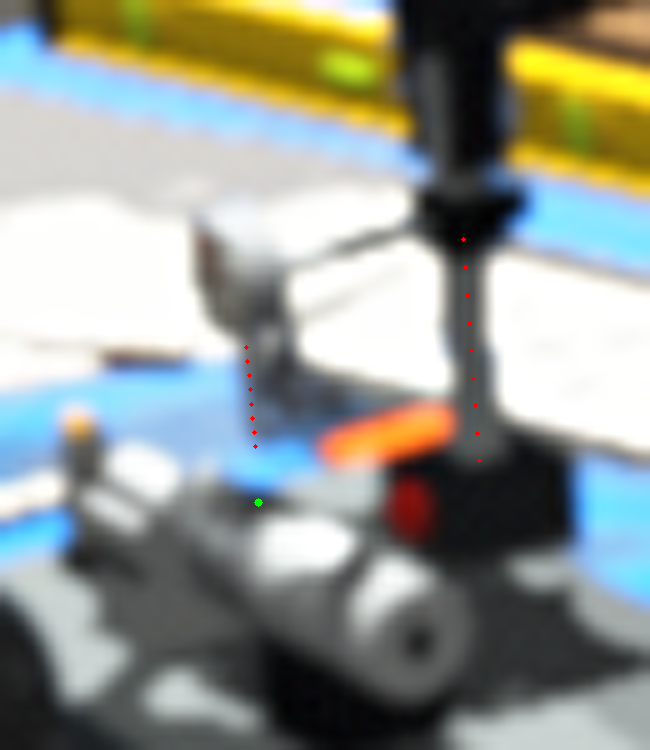

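Emit:
{"api": "jog_arm", "payload": {
  "increments": [
    [[0.1,0.2,0,-0.001,0,-0.008,0.8],[0.1,0.2,0,-0.001,0,-0.015,0.8],[0.1,0.2,0,-0.001,0,-0.02,0.8],[0.1,0.2,0,-0.001,0,-0.022,0.8],[0.1,0.2,0,-0.001,0,-0.022,0.8],[0.1,0.2,0,-0.001,0,-0.022,0.8]]
  ]
}}

```text
time: 30.45
position: [0.5571, 0.3289, 0.1715]
tool_rot: [-0.703, 0.06, -0.059, 0.706]
ft_force: [0.1, 0.3, -5.8]
grip_width: 0.0155
```

```bash
python3 o.py
```

```text
30.45 [0.5571 0.3289 0.1715] yaw -9.66 ydir [-0.001  0.003 -1.   ] [ 0.1  0.3 -5.8] 0.0155
```

Emit:
{"api": "jog_arm", "payload": {
  "increments": [
    [[0.1,0,0,0,0,-0.001,0.8],[0.1,0,0,0,0,-0.002,0.8],[0.1,0,0,0,0,-0.002,0.8]]
  ]
}}

```text
time: 30.75
position: [0.5572, 0.3289, 0.1696]
tool_rot: [-0.703, 0.06, -0.059, 0.706]
ft_force: [-0.3, 0.3, -4.8]
grip_width: 0.0158
```

```bash
python3 o.py
```

```text
30.75 [0.5572 0.3289 0.1696] yaw -9.67 ydir [-0.     0.005 -1.   ] [-0.3  0.3 -4.8] 0.0158
```

Emit:
{"api": "jog_arm", "payload": {
  "increments": [
    [[-0.3,0,0,0,0,-0.001,0.8],[-0.3,0,0,0,0,-0.001,0.8],[-0.3,0,0,0,0,-0.001,0.8]]
  ]
}}

```text
time: 31.05
position: [0.5575, 0.3293, 0.1693]
tool_rot: [-0.704, 0.059, -0.06, 0.705]
ft_force: [-1.2, 1.5, -1.0]
grip_width: 0.0158
```

```bash
python3 o.py
```

```text
31.05 [0.5575 0.3293 0.1693] yaw -9.66 ydir [ 0.001  0.001 -1.   ] [-1.2  1.5 -1. ] 0.0158
```

Emit:
{"api": "jog_arm", "payload": {
  "increments": [
    [[0,0,0,0,0,-0.0005,0.8],[0,0,0,0,0,-0.0005,0.55],[0,0,0,0,0,-0.0005,0.4],[0,0,0,0,0,0,0],[0,0,0,0,0,0,-0.3],[0,0,0,0,0,0,-0.3],[0,0,0,0,0,0.02,-0.3],[0,0,0,0,0,0.06,-0.3]]
  ]
}}

```text
time: 31.85
position: [0.5552, 0.3282, 0.2262]
tool_rot: [0.706, -0.062, 0.057, -0.703]
ft_force: [0.6, -0.3, 0.0]
grip_width: 0.0543
```

Emit:
{"api": "jog_arm", "payload": {
  "increments": [
    [[0,0,0,0,0,0.05,-0.3],[0,0,0,0,-0.04,0.07,-0.3],[0,0,0,-0.02,-0.09,0.07,-0.3],[0,0,0,-0.04,-0.14,0.07,-0.3],[0,0,0,-0.06,-0.19,0.07,-0.3],[0,0,0,-0.08,-0.24,0.07,-0.3],[0,0,0,-0.08,-0.29,0.07,-0.3],[0,0,0,-0.08,-0.34,0.07,-0.3]]
  ]
}}

```text
time: 32.65
position: [0.4743, 0.0014, 0.2966]
tool_rot: [0.706, -0.062, 0.057, -0.703]
ft_force: [1.4, -0.8, 0.7]
grip_width: 0.0567
```

```bash
python3 o.py;python3 - <<'E'
from h import *
s=shot("scene","s19");t=shot("top","t19");crop(s,190,140,290,260,6,"s19c");crop(t,165,205,295,305,6,"t19c")
E
```

```text
32.65 [0.4743 0.0014 0.2966] yaw -9.63 ydir [-0.007 -0.003 -1.   ] [ 1.4 -0.8  0.7] 0.0567
```

View pics/s19c.png

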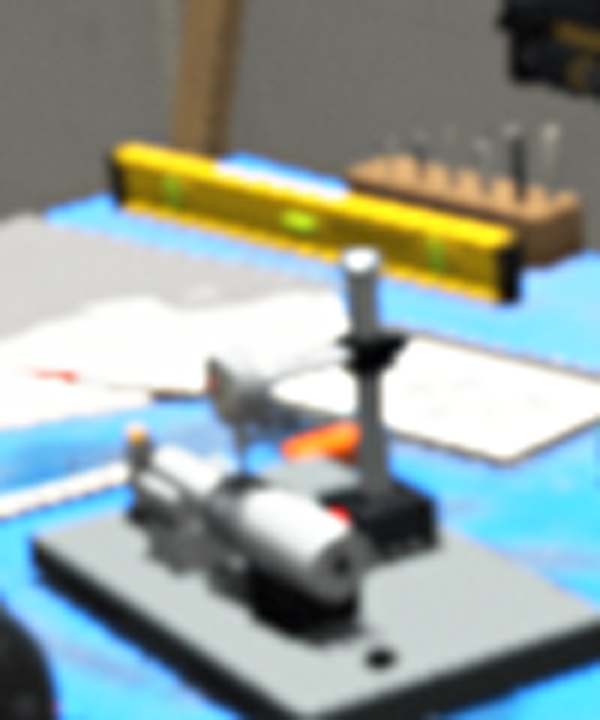

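View pics/t19c.png

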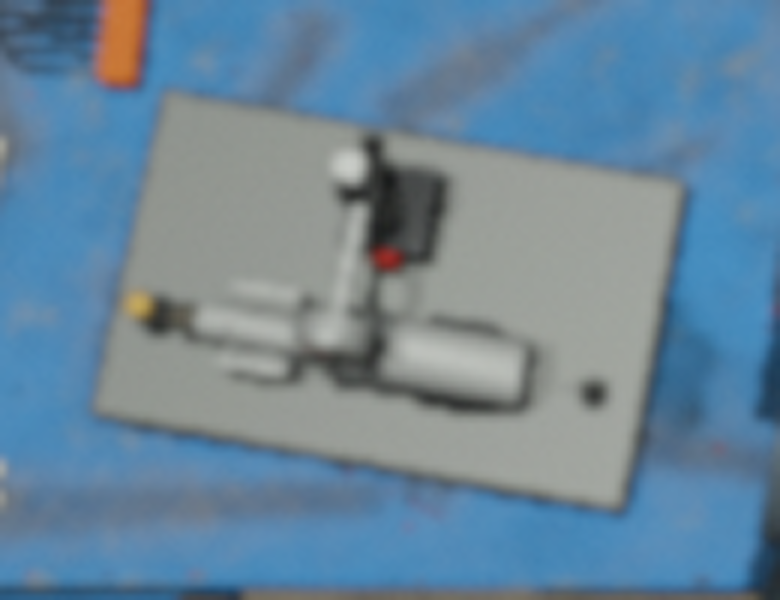

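```bash
python3 - <<'E'
from h import *
a=np.radians(-9.8);ex=np.array([np.cos(a),np.sin(a),0]);ey=np.array([-np.sin(a),np.cos(a),0]);O=np.array([.5075,.3345,0])
def pl(n,u,v,z,f,x0,y0):
    p=ray(n,(u+.5)/f-.5+x0,(v+.5)/f-.5+y0,z);d=p-O;print(n,p.round(4),(d@ex).round(4),(d@ey).round(4));return p
c=pl("top",349,166,.205,6,165,205);d=pl("top",333,332,.155,6,165,205);v=c-d;print("arm yaw",np.degrees(np.arctan2(v[1],v[0])))
pl("scene",361,260,.205,6,190,140)
im=cv2.resize(cv2.imread("pics/s19.png")[180:250,205:270],None,fx=10,fy=10,interpolation=cv2.INTER_CUBIC)
g=lambda X:tuple(((proj("scene",X)-[205,180]+.5)*10).astype(int).tolist())
for z in np.arange(.064,.205,.01): cv2.circle(im,g(O+.05*ex+.0025*ey+[0,0,z]),2,(0,0,255),-1)
th=np.linspace(0,2*np.pi,40)
for y,r in((-.0915,.02),(-.0155,.022),(.0205,.022),(.0985,.011)):
    cv2.polylines(im,[np.array([g(O+(-.035+r*np.cos(t))*ex+y*ey+[0,0,.0743+r*np.sin(t)]) for t in th])],True,(0,255,0),1)
cv2.circle(im,g(O-.035*ex+.0025*ey+[0,0,.0963]),3,(0,0,255),-1)
cv2.imwrite("pics/c19.png",im)
# bystanders
t0=cv2.imread("pics/top0.png");t=cv2.imread("pics/top0.png");t=cv2.imread("pics/t19.png")
for n,(x0,y0,x1,y1) in dict(cal=(135,220,175,295),can=(255,175,282,205),tape=(465,283,492,305)).items():
    print(n,np.abs(t0[y0:y1,x0:x1].astype(int)-t[y0:y1,x0:x1]).mean().round(2))
E
```

```text
top [0.5563 0.3301 0.205 ] 0.0489 0.004
top [0.4725 0.3447 0.155 ] -0.0362 0.0041
arm yaw -9.898224235615965
scene [0.56   0.3324 0.205 ] 0.0521 0.0068
cal 3.27
can 2.91
tape 2.89
```

View pics/c19.png

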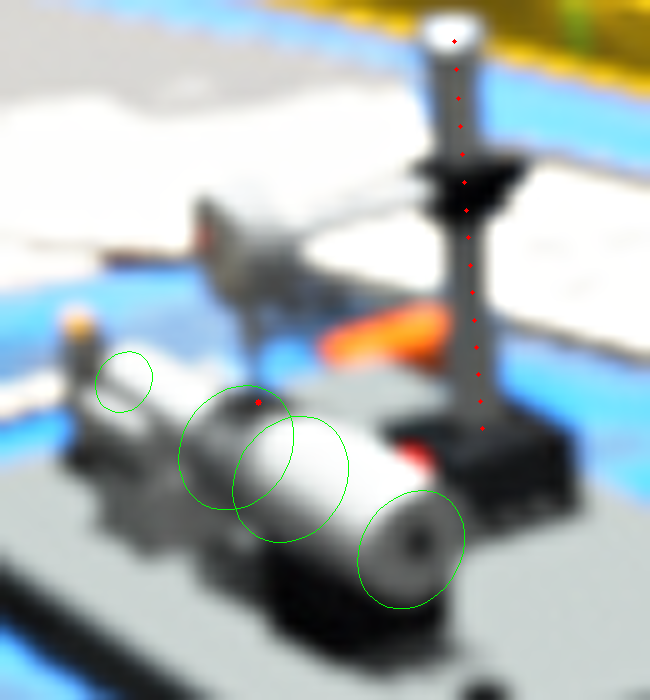

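```bash
python3 - <<'E'
from rig import *
print(hand_in())
E
```

```text
the job is handed in; nothing more can be done
None
```

I set up the shaft, both V-blocks and the dial indicator on the plate as asked and handed the job in at about 33 s of the 134 s allowed. `hand_in()` gives no verdict, so the results below are my own camera checks. I could not measure the contact forces on the shaft or the plunger.

- **V-blocks:** Both stand on the scribed line, measured at plate x −37 mm (tall) and −36 mm (low). The tall one is about 70 mm from the stop post and the low one about 185 mm.
- **Shaft:** It is seated and level in both V's, and the drawn overlay fits it in the scene view. Its collar is at plate y of about +2.5 mm, with the thin end about 6–7 mm short of the post.
- **Dial stand:** The column reads plate (+49, +4) mm, upright, with the arm square to the plate within about 0.2° and the plunger on the collar's crest.
- **Bystanders:** The calliper, oil can and tape look unchanged between the first and last top views, and the arm was clear of everything at hand-in.

**Disagreements:**
- One reading of the shaft's thick end from the scene camera was about 7 mm off the top view. The overlay later agreed with the top view.
- For the column top the two cameras differ by about 3 mm.

I gripped the shaft with the tool tilted 15° because the orange case was in the way of the gripper body.

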